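# Pack the finger-prick kit back into its tray

## Robot

A 6-joint arm with a two-finger parallel gripper is mounted at the origin on the work surface. World frame = base frame: x ahead of the robot, y to its left, z up, the work surface at z = 0. Lengths are in m, angles in rad, forces in N, time in s.
With the tool pointing down it reaches from about 0.275 to 0.85 m from the base axis. Payload 5.2 kg.
Tool frame: the origin (TCP) lies at the very end of the fingers, on their centre line; the grasp point (between the pads) lies 19 mm behind it; y points along the fingers, z is the direction in which the jaws open and shut, and the axes are right-handed (so a half turn about y gives the same grasp; the last joint's range is limited). The gripper opens to 85 mm and grips with 20 to 120 N. Pads are 22 mm wide; open, the fingers measure 114 mm over their backs; the gripper's body (76 mm by 85 mm) begins 54 mm behind the grasp point. The pads swing forward as they close: fully open they stand 13 mm farther back than shut.
Start: joints at [-0.203, 0.259, 1.535, -0, 1.348, -0.203], TCP at [0.55, 0, 0.231] pointing down, gripper open.
Joint ranges: [-3.14, 3.14], [-0.91, 2.08], [0.19, 2.58], [-1.22, 4.36], [0.22, 2.71], [-3.12, 3.12]. Speed limits (rad/s): [2.57, 2.57, 3.14, 3.14, 3.14, 3.14].

## Interface

Orientations are given as a 3x3 rotation matrix whose columns are the frame's x, y, z axes.
In Python, from cell import monitor, eyes, order gives the robot as it stands. The module is installed in compiled form; this text tells all that it offers.
- The arm moves only by the tool step_arm, never from a script. Its argument "increments" is a list of rows, each a list of 3 entries, a list of its own where there are three numbers: the shift along the tool's x, y, z scaled (see below), then the turn, a rotation vector about the tool's x, y, z scaled (see below), then the closure, from 0 (fully open) to 1 (shut). A call has 1 to 20 rows; each row is the pose to reach, as a shift and turn from the pose commanded when the call began, along the tool's axes at that moment; what a row does not reach only later rows make up. The controller multiplies each number of a shift by 0.2 m and each number of a turn by 120 degrees. A row lasts 1/12 s, in which the tool goes at most 41.7 mm and 7.16 degrees, less where a joint would pass 70% of its speed; a pose out of reach is approached as far as the arm can. A call with a number of a shift or a turn outside -1 to 1 is refused whole. A call with a gripper value outside its range is refused whole. The fingers move at their own pace and stop on an object; "grip_force" is the grip in N (left out, the last holds). Time passes only in rows, so rows that repeat a pose let the fingers close. It gives the time, the measured TCP pose, the force and the opening at its end, in the units of the state.
- monitor.sense(): the state, without advancing time (a new reading comes with each control period).
- eyes.read_camera(name): name is "scene" or "side" or "wrist"; returns the picture (400x640x3 uint8, blue, green, red); there is no depth.
- eyes.camera_model(name): a dict with "intrinsics" (3x3 intrinsics, pixels), "k1" (the pictures are not rectified: a ray, as slopes to the right and down, at radius r is drawn at 1 + k1 r^2 times it, then the intrinsics apply), "view" (4x4, takes a point from world to camera coordinates); the wrist camera has in their place "mount" (4x4, takes a point from camera to tool coordinates, whose origin is the TCP and whose axes are the tool frame's). Camera axes: x right, y up, looking along -z (the intrinsics and any distortion apply to the point x, -y, -z); pixel columns grow to the right and rows downward; lengths in m; the calibration is good to about 2 mm. A picture is of the moment at which its call begins: read the wrist's pose just before it. camera_model takes no time and is no camera call.
- order.close_job(): hands the job in, once; it reports no verdict.
The state is a dict: "t": time; "joints": joint angles; "joint_velocities": joint speeds; "effort": joint torques, N m; "position": TCP position; "eef_rot": TCP orientation; "ft_force": force on the tool from outside, world axes, zero at the start; "ft_torque": the same for the moment, N m; "opening": finger opening in m.
Only numpy, scipy, OpenCV 4.12 (cv2) and the standard library are available. Lean on these libraries where they do the work, as an engineer would, in place of code of your own. Each camera call takes 0.05 s, during which the arm holds its last target.

## Task

Pack the four instruments on the desk mat back into the kit tray, each in the insert made for it: lay the meter (screen up) and the oximeter (window up) flat on the floor of the foam pocket of their size, stand the strip canister cap up on the floor of the round well, and press the lancing pen down into the two spring clips, centred along the rail, until it snaps fully home. Set everything down gently, drop nothing, and do not knock over the bottle or the cup.

Things in the scene. Friction and masses are not known exactly. Their poses are not given: they have to be found in the camera images.
- meter: Blood-glucose meter: flat ivory oblong 85 x 46 x 20 mm (x, y, z) with a screen and two round dark buttons on top, loose on the 3 mm thick desk mat, lying flat, screen up. Origin: centre of its underside; x along its length, z up out of the screen.
- oximeter: Fingertip pulse oximeter: short thick clamshell 60 x 34 x 32 mm (x, y, z), ivory upper half with a small dark window, grey lower half; loose on the desk mat, lying flat, window up. Origin: centre of its underside; x along its length, z up.
- canister: Test-strip canister: upright ivory cylinder 38 mm in diameter, 60 mm high, with a white band and a dark grey cap; loose on the desk mat. Origin: centre of its underside; z up its axis.
- lancing_pen: Lancing pen: slim straight grey and ivory pen with flat sides, 120 x 16 x 14 mm (x, y, z), all of one section along its length, with its edges bevelled by 3 mm; loose on the desk mat, lying on its flat side. Origin: centre of its underside; x along its length, z up.
- meter_insert: Dark grey foam insert, 124 x 94 x 28 mm (x, y, z), fixed in any bay of the grey 2 x 2 kit tray, base 4 mm above the table. Pocket 99 x 60 mm (the larger oblong), floor 16 mm above the origin. A 44 mm wide finger notch, as deep, runs through the middle of both long sides: fingers closing along y fit beside the meter. Origin: centre of its underside; x along its length, z up.
- oximeter_insert: Foam insert like meter_insert (same block, origin, axes and 44 mm finger notches) but with the smaller oblong pocket, 74 x 48 mm, its floor 10 mm above the origin. Bays, and so inserts, are 130 mm apart along x and 100 mm apart along y.
- canister_insert: Foam insert like meter_insert (same block, origin and axes) but with one round well in its middle, 52 mm in diameter, its floor 8 mm above the origin; no notches.
- clip_rail: Insert (124 x 94 mm, origin, axes as meter_insert): 8 mm plate, 12 mm wide rail along x, a steel spring clip, 10 mm long, at x = -32 and +32 mm. Mouth 30 mm wide at z 48, lips 11 mm apart at z 31. Press the pen straight down, along x (about 5 to 12 N), till the leaves snap over it: underside at z 16. Between the clips fingers closing along y may reach down to z 8.
- spirit_bottle: Standing bottle of spirit with a white cap, 56 mm in diameter, 135 mm high, loose, beyond the far edge of the desk mat; only to be left standing. Origin: centre of its underside; z up.
- paper_cup: Standing paper coffee cup with a white lid, 80 mm in diameter at the top, 97 mm high, loose, beyond the far edge of the tray; only to be left standing. Origin: centre of its underside; z up.
There are look-alikes about, which are no part of the job. What is shaped like the meter but red is not meant.

How it is judged:
By the outcome, as a careful person would: the job done as asked, in the order asked, and still so for the second after the job is handed in, with the robot touching nothing.
It also fails if it takes over 118 s, if anything falls off the work surface, if the arm or the gripper's body presses on something with over 40 N, if the wrist force passes 120 N, or if a joint passes its speed limit or range.

## Working session

There is one attempt and no reset: what is moved stays moved. The work goes in short steps, Python scripts to look and compute and a tool call to move; the robot and the scene stay as the last step left them, time stands still between calls to the robot, and variables do not carry over. Pictures are saved under pics/ and viewed, and the job is handed in when it is done.

Besides the shell and the picture viewer there is one more tool, called after ">>>" as name(argument=value, ...), one argument or row to a line, values as JSON. step_arm: Moves the arm, as the interface text tells. Its arguments: {"type":"object","properties":{"increments":{"type":"array"},"grip_force":{"type":"number"}},"required":["increments"]}

```bash
mkdir -p pics; ls
python3 - <<'E'
from cell import monitor, eyes, order
import cv2,numpy as np
s=monitor.sense()
for k in s: print(k,np.round(s[k],3).tolist())
for n in ["scene","side","wrist"]:
    im=eyes.read_camera(n); cv2.imwrite(f"pics/{n}0.png",im)
    m=eyes.camera_model(n)
    for k in m: print(n,k,np.round(m[k],4).tolist())
E
```

```text
pics
t 0.0
joints [-0.203, 0.259, 1.536, 0.0, 1.348, -0.203]
joint_velocities [0.001, 0.001, 0.003, 0.001, -0.0, 0.0]
effort [0.0, -44.603, -29.057, -0.0, 0.012, -0.0]
position [0.549, 0.0, 0.23]
eef_rot [[0.0, -0.002, 1.0], [-1.0, 0.0, 0.0], [-0.0, -1.0, -0.002]]
ft_force [0.21, -0.174, -0.514]
ft_torque [0.027, 0.013, 0.004]
opening 0.085
scene intrinsics [[437.7942, 0.0, 327.4934], [0.0, 437.7942, 199.759], [0.0, 0.0, 1.0]]
scene k1 -0.0272
scene view [[-0.5186, 0.855, 0.0088, 0.2351], [-0.6887, -0.4238, 0.5883, 0.3277], [0.5068, 0.299, 0.8086, -1.242], [0.0, 0.0, 0.0, 1.0]]
side intrinsics [[508.2242, 0.0, 319.7431], [0.0, 508.2242, 193.6457], [0.0, 0.0, 1.0]]
side k1 0.0503
side view [[-0.9955, -0.0943, -0.0071, 0.481], [0.0652, -0.7391, 0.6704, -0.0509], [-0.0684, 0.667, 0.7419, -1.3015], [0.0, 0.0, 0.0, 1.0]]
wrist intrinsics [[295.2055, 0.0, 320.0889], [0.0, 295.2055, 196.794], [0.0, 0.0, 1.0]]
wrist k1 -0.0427
wrist mount [[0.0003, -0.9487, -0.3162, -0.0817], [-0.0007, 0.3162, -0.9487, -0.1425], [1.0, 0.0005, -0.0006, -0.0014], [0.0, 0.0, 0.0, 1.0]]
```

View pics/scene0.png

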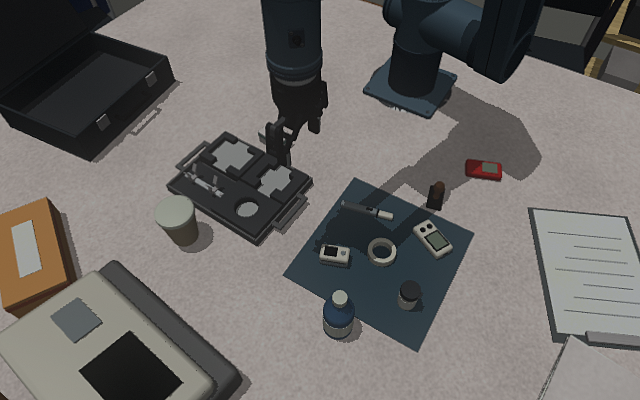

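View pics/side0.png

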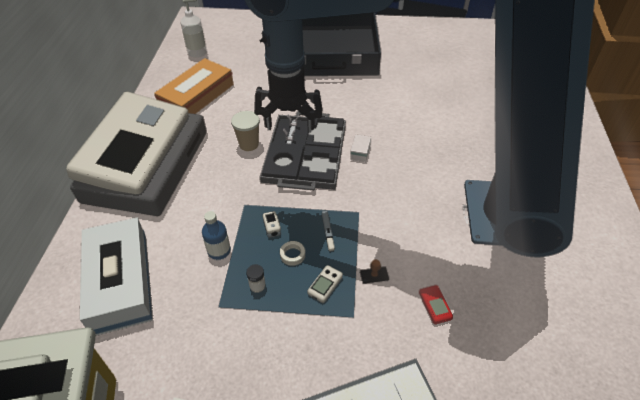

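View pics/wrist0.png

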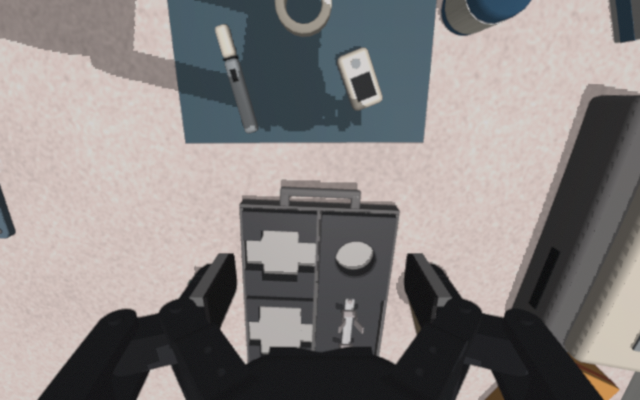

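The scene picture shows the tray near (240,185) and the mat near (385,255). On the mat are the meter at (433,238), oximeter (334,254), canister (409,294), pen (367,210), and a tape-like ring at (381,251). A red look-alike sits off the mat at (484,169). Next I'll write the helpers.

```bash
cat > h.py <<'E'
from cell import monitor, eyes, order
import cv2,numpy as np
from scipy.spatial.transform import Rotation as Rn
def snap(n,fn=None):
    s=monitor.sense(); im=eyes.read_camera(n); m=eyes.camera_model(n)
    if n=="wrist":
        T=np.eye(4);T[:3,:3]=s["eef_rot"];T[:3,3]=s["position"]
        c2w=T@np.array(m["mount"])
    else: c2w=np.linalg.inv(np.array(m["view"]))
    if fn: cv2.imwrite("pics/"+fn+".png",im); np.savez("pics/"+fn+".npz",im=im,c2w=c2w,K=m["intrinsics"],k1=m["k1"])
    return im,c2w,np.array(m["intrinsics"]),m["k1"]
def load(fn):
    d=np.load("pics/"+fn+".npz"); return d["im"],d["c2w"],d["K"],float(d["k1"])
def ray(cam,uv):
    _,c2w,K,k1=cam
    p=np.atleast_2d(np.array(uv,float)); d=(p-[K[0,2],K[1,2]])/[K[0,0],K[1,1]]
    q=d.copy()
    for _ in range(20): q=d/(1+k1*(q**2).sum(1,keepdims=True))
    r=np.c_[q[:,0],-q[:,1],-np.ones(len(q))]@c2w[:3,:3].T
    return c2w[:3,3],r
def onz(cam,uv,z):
    o,r=ray(cam,uv); return o+r*((z-o[2])/r[:,2])[:,None]
def proj(cam,P):
    _,c2w,K,k1=cam
    w=np.linalg.inv(c2w); c=np.atleast_2d(P)@w[:3,:3].T+w[:3,3]
    q=np.c_[c[:,0],-c[:,1]]/-c[:,2:3]; q=q*(1+k1*(q**2).sum(1,keepdims=True))
    return q*[K[0,0],K[1,1]]+[K[0,2],K[1,2]]
def plan(pos,R=None):
    """shift (scaled) and turn (scaled) from the present pose"""
    s=monitor.sense(); Rt=np.array(s["eef_rot"]); 
    d=Rt.T@(np.array(pos)-s["position"])/0.2
    print("shift",np.round(d,3).tolist(),"dist",np.linalg.norm(d)*.2)
    if R is not None:
        v=Rn.from_matrix(Rt.T@R).as_rotvec(); print("turn",np.round(v/np.radians(120),3).tolist(),"deg",np.degrees(np.linalg.norm(v)))
def down(th):
    """tool pointing down, z axis (jaw) at angle th in world xy"""
    z=np.array([np.cos(th),np.sin(th),0]);y=np.array([0,0,-1.]);return np.c_[np.cross(y,z),y,z]
E
python3 - <<'E'
from h import *
for n in ["scene","side","wrist"]: snap(n,n+"1")
c=load("scene1")
for nm,p,z in [("meter",(433,238),.023),("oxi",(334,254),.035),("can",(409,288),.063),("pen",(367,210),.017),("ring",(381,251),.01),("tray",(240,185),.03),("bottle",(340,298),.13),("cup",(176,210),.097)]: print(nm,onz(c,p,z).round(3))
w=load("wrist1")
for nm,p,z in [("oxi",(360,78),.035),("pen",(237,78),.017),("tray l",(241,207),.03),("tray r",(397,209),.03)]: print(nm,onz(w,p,z).round(3))
for n in ["scene1","side1"]:
    im=load(n)[0]; 
    cr=im[110:350,160:500] if n=="scene1" else im[90:330,210:460]
    cv2.imwrite(f"pics/{n}crop.png",cv2.resize(cr,None,fx=2.3,fy=2.3,interpolation=cv2.INTER_CUBIC))
print(np.round(monitor.sense()["eef_rot"],4))
E
```

```text
meter [[0.453 0.258 0.023]]
oxi [[0.6   0.104 0.035]]
can [[0.603 0.266 0.063]]
pen [[0.459 0.105 0.017]]
ring [[0.531 0.177 0.01 ]]
tray [[ 0.557 -0.168  0.03 ]]
bottle [[0.712 0.18  0.13 ]]
cup [[ 0.709 -0.196  0.097]]
oxi [[0.591 0.103 0.035]]
pen [[0.454 0.105 0.017]]
tray l [[ 0.45  -0.046  0.03 ]]
tray r [[ 0.644 -0.049  0.03 ]]
[[ 0.e+00 -6.e-04  1.e+00]
 [-1.e+00  1.e-04  0.e+00]
 [-1.e-04 -1.e+00 -6.e-04]]
```

View pics/scene1crop.png

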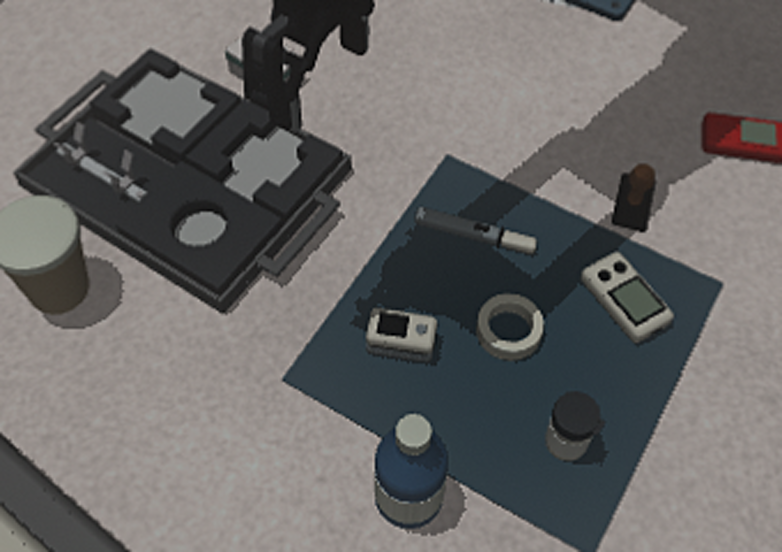

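View pics/side1crop.png

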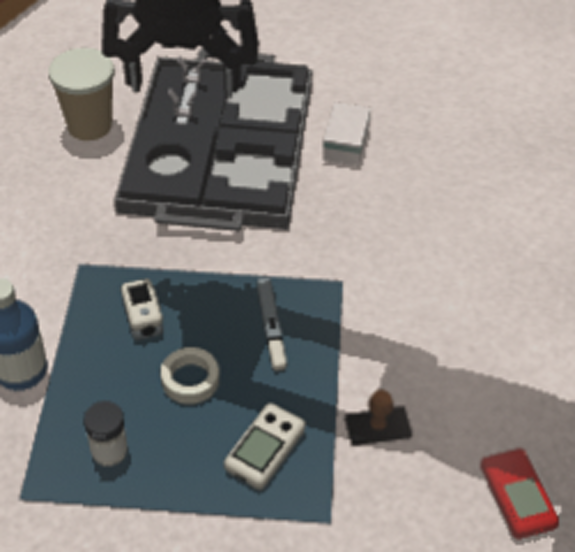

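Candidates for the meter are the ivory one on the mat at scene (433,238) and the red one off the mat at (484,169). I choose the ivory one: the crop shows its screen up and two dark buttons. The ring at (381,251) and the stamp at (436,195) aren't part of the job. I'll look closely at the tray first.

>>> step_arm(
  increments=[
    [[0.2,-0.05,0],[0,0,0],0],
    [[0.4,-0.1,0],[0,0,0],0],
    [[0.6,-0.15,0],[0,0,0],0],
    [[0.6,-0.15,0],[0,0,0],0],
    [[0.6,-0.15,0],[0,0,0],0],
    [[0.6,-0.15,0],[0,0,0],0],
    [[0.6,-0.15,0],[0,0,0],0],
    [[0.6,-0.15,0],[0,0,0],0],
  ],
  grip_force=40,
)

```text
t: 0.97
position: [0.5498, -0.1186, 0.2609]
eef_rot: [[0.002, -0.001, 1.0], [-1.0, 0.001, 0.002], [-0.001, -1.0, -0.001]]
ft_force: [-0.2, -0.5, 0.1]
opening: 0.0851
```

Run:
```python
from h import *
snap("wrist","w2")
s=monitor.sense(); print(s["t"],np.round(s["position"],4),np.round(s["joint_velocities"],3))
```

```text
1.0167 [ 0.5499 -0.1186  0.261 ] [-0.001  0.    -0.002 -0.002  0.    -0.001]
```

View pics/w2.png

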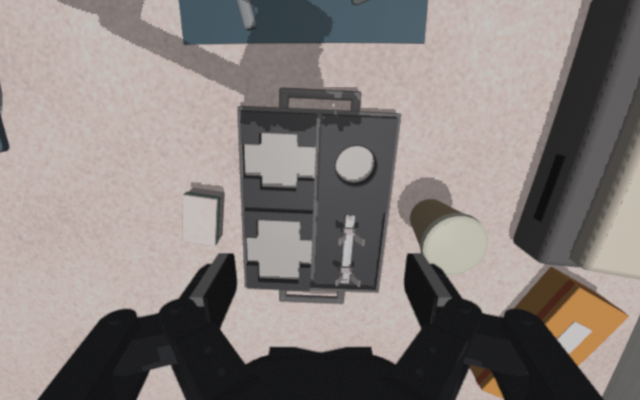

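Run:
```python
from h import *
c=load("w2"); im=c[0]
cr=im[85:310,225:415]; cv2.imwrite("pics/w2crop.png",cv2.resize(cr,None,fx=2.6,fy=2.6,interpolation=cv2.INTER_CUBIC))
g=cv2.cvtColor(im,cv2.COLOR_BGR2GRAY)
m=np.zeros_like(g); m[112:288,246:388]=(g[112:288,246:388]>110)*255
n,l,st,ce=cv2.connectedComponentsWithStats(m)
print("cam",c[1][:3,3].round(3))
for i in range(1,n):
    if st[i,4]>30:
        x,y,w,h,a=st[i]; print(st[i],ce[i].round(1)); 
        k=(l==i); cols=k.sum(0); rows=k.sum(1); print(" cols",cols[cols>0].tolist()); print(" rows",rows[rows>0].tolist())
```

```text
cam [ 0.548 -0.037  0.403]
[ 246  133   71   54 2911] [280.4 159.2]
 cols [29, 30, 30, 30, 30, 30, 30, 30, 30, 30, 29, 29, 29, 31, 31, 37, 50, 51, 52, 52, 52, 52, 52, 52, 52, 52, 52, 52, 52, 52, 52, 52, 52, 52, 52, 53, 52, 52, 52, 52, 52, 52, 52, 52, 53, 53, 53, 53, 52, 52, 50, 41, 30, 30, 31, 31, 31, 31, 31, 30, 30, 30, 30, 30, 30, 30, 30, 31, 31, 30, 18]
 rows [20, 35, 35, 36, 36, 36, 37, 37, 37, 37, 37, 49, 52, 59, 71, 71, 71, 71, 71, 71, 71, 71, 71, 71, 71, 71, 71, 71, 71, 70, 71, 71, 71, 70, 70, 70, 70, 70, 70, 70, 69, 57, 55, 52, 37, 35, 35, 35, 35, 35, 34, 32, 15, 4]
[ 335  146   39   35 1040] [354.2 162.9]
 cols [2, 11, 14, 18, 20, 23, 25, 26, 27, 28, 30, 31, 32, 34, 34, 34, 35, 35, 35, 35, 35, 35, 35, 34, 34, 33, 33, 32, 31, 31, 29, 28, 26, 24, 22, 19, 17, 12, 1]
 rows [11, 17, 20, 23, 25, 28, 30, 32, 32, 34, 35, 35, 36, 36, 38, 37, 37, 37, 37, 38, 38, 36, 36, 36, 35, 33, 32, 31, 29, 27, 25, 22, 18, 14, 10]
[339 215  16  52 498] [347.6 240.3]
 cols [6, 5, 4, 12, 29, 34, 48, 52, 52, 52, 50, 48, 42, 32, 20, 12]
 rows [6, 9, 9, 9, 10, 10, 10, 10, 10, 9, 9, 9, 8, 7, 9, 10, 10, 1
[... 438 characters left out ...]
   58 2880] [278.9 248.6]
 cols [20, 22, 23, 23, 23, 23, 23, 23, 23, 23, 25, 41, 54, 56, 57, 57, 57, 57, 57, 57, 57, 57, 57, 56, 56, 56, 56, 56, 56, 56, 56, 56, 56, 57, 57, 57, 57, 57, 57, 57, 57, 57, 57, 57, 57, 57, 56, 56, 56, 56, 56, 54, 41, 27, 22, 23, 23, 23, 23, 23, 23, 23, 23, 24, 22, 10]
 rows [11, 35, 42, 42, 42, 43, 43, 43, 43, 42, 42, 42, 42, 42, 42, 42, 43, 43, 53, 54, 64, 65, 66, 66, 66, 66, 66, 66, 65, 66, 66, 66, 66, 65, 65, 65, 65, 65, 64, 64, 63, 54, 51, 41, 40, 40, 40, 40, 40, 40, 39, 40, 40, 40, 39, 39, 38, 18]
[336 268  16  17 153] [344.4 275.7]
 cols [4, 4, 3, 2, 4, 11, 15, 15, 16, 16, 15, 15, 15, 13, 4, 1]
 rows [9, 9, 9, 10, 10, 10, 9, 8, 8, 9, 9, 10, 13, 13, 12, 4, 1]
```

View pics/w2crop.png

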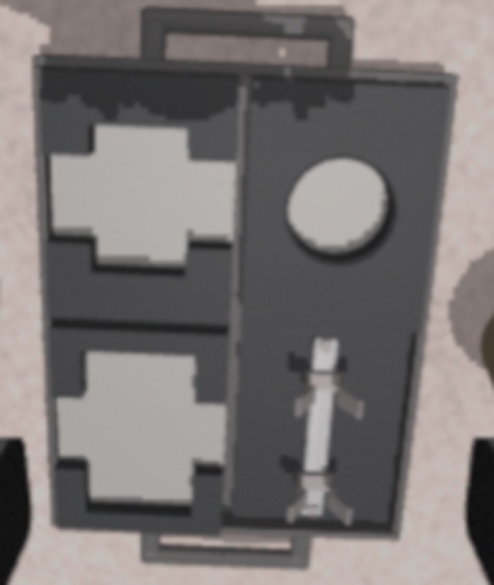

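Run:
```python
from h import *
c=load("w2"); g=cv2.cvtColor(c[0],cv2.COLOR_BGR2GRAY)
m=np.zeros_like(g); m[112:288,246:388]=(g[112:288,246:388]>110)*255
n,l,st,ce=cv2.connectedComponentsWithStats(m)
def blob(u,v): return l==l[v,u]
for nm,(u,v),zf in [("oxi",(280,159),.014),("meter",(279,248),.020)]:
    k=blob(u,v); x0,y0=np.argwhere(k).min(0)[::-1]; x1,y1=np.argwhere(k).max(0)[::-1]
    # end edges at the middle columns, side edges at rows near the ends
    um=int(u); rows=np.where(k[:,um])[0]; top,bot=rows.min()-.5,rows.max()+.5
    yt=onz(c,(um,top),.032)[0,1]; yb=onz(c,(um,bot),zf)[0,1]
    print(nm,"y",yt.round(4),yb.round(4),"len",yt-yb,"mid",(yt+yb)/2)
    for r in (y0+4,y0+8,y1-8,y1-5):
        cs=np.where(k[r])[0]; a=onz(c,(cs.min()-.5,r),zf)[0]; b=onz(c,(cs.max()+.5,r),.032)[0]
        print("  y",a[1].round(3),"x",a[0].round(4),b[0].round(4),"w",(b[0]-a[0]).round(4),"mid",((a[0]+b[0])/2).round(4))
k=blob(354,163); 
rows=np.where(k[:,354])[0]; print("well y",onz(c,(354,rows.min()-.5),.032)[0,1],onz(c,(354,rows.max()+.5),.012)[0,1])
cs=np.where(k[163])[0]; print("well x",onz(c,(cs.min()-.5,163),.032)[0,0],onz(c,(cs.max()+.5,163),.012)[0,0])
# tray rim/foam edges from crop pixels -> divider ridge, rail
f=lambda x,y:(225+x/2.6,85+y/2.6)
for nm,p in [("div top",(244,75)),("div bot",(226,505)),("UL",(36,60)),("UR",(455,78)),("LR",(398,533)),("LL",(55,527)),("foam split L",(52,325)),("split R",(228,330))]: print(nm,onz(c,f(*p),.034).round(4)[0,:2])
for nm,p in [("rail top",(326,340)),("rail bot",(313,515)),("clip1",(323,376)),("clip2",(315,482))]: print(nm,[onz(c,f(*p),z).round(4)[0,:2].tolist() for z in (.02,.035)])
```

```text
oxi y -0.0766 -0.1488 len 0.07221277626395282 mid -0.11268611858855337
  y -0.084 x 0.4719 0.5203 w 0.0484 mid 0.4961
  y -0.089 x 0.4702 0.5202 w 0.05 mid 0.4952
  y -0.14 x 0.4686 0.5178 w 0.0493 mid 0.4932
  y -0.144 x 0.4683 0.5177 w 0.0494 mid 0.493
meter y -0.1947 -0.2915 len 0.09680405798281477 mid -0.24306742979954377
  y -0.205 x 0.46 0.5204 w 0.0604 mid 0.4902
  y -0.211 x 0.4596 0.5216 w 0.0621 mid 0.4906
  y -0.279 x 0.4565 0.5174 w 0.061 mid 0.4869
  y -0.284 x 0.4561 0.5173 w 0.0612 mid 0.4867
well y -0.092569794981693 -0.14351943096340397
well x 0.568156955601678 0.6191464378505555
div top [ 0.5469 -0.0541]
div bot [ 0.5368 -0.2866]
UL [ 0.4503 -0.0471]
UR [ 0.6455 -0.055 ]
LR [ 0.6347 -0.3054]
LL [ 0.4392 -0.3018]
foam split L [ 0.4477 -0.1787]
split R [ 0.5386 -0.1813]
rail top [[0.591, -0.1924], [0.5893, -0.1864]]
rail bot [[0.5872, -0.3029], [0.5857, -0.2925]]
clip1 [[0.5901, -0.2137], [0.5884, -0.2067]]
clip2 [[0.5877, -0.2806], [0.5862, -0.2711]]
```

The crop shows the larger pocket lower left (full image ~279,248), the smaller pocket upper left (280,159), the well at (354,163) and the clip rail at (347,245). The tray is turned about -2.5°. Next I'll look at the mat.

>>> step_arm(
  increments=[
    [[-0.2,0,0],[0,0,0],0],
    [[-0.4,0,0],[0,0,0],0],
    [[-0.6,0,0],[0,0,0],0],
    [[-0.8,0,0],[0,0,0],0],
    [[-1,0,0],[0,0,0],0],
  ],
)

```text
t: 1.43
position: [0.5493, 0.0828, 0.2613]
eef_rot: [[0.001, -0.0, 1.0], [-1.0, 0.0, 0.001], [-0.0, -1.0, -0.0]]
ft_force: [0.8, 0.3, 0.8]
opening: 0.0851
```

>>> step_arm(
  increments=[
    [[-0.2,0,-0.1],[0,0,0],0],
    [[-0.4,0,-0.1],[0,0,0],0],
    [[-0.65,0,-0.1],[0,0,0],0],
    [[-0.65,0,-0.1],[0,0,0],0],
    [[-0.65,0,-0.1],[0,0,0],0],
    [[-0.65,0,-0.1],[0,0,0],0],
    [[-0.65,0,-0.1],[0,0,0],0],
    [[-0.65,0,-0.1],[0,0,0],0],
  ],
)

```text
t: 2.1
position: [0.5301, 0.2087, 0.2612]
eef_rot: [[-0.001, -0.0, 1.0], [-1.0, -0.001, -0.001], [0.001, -1.0, -0.0]]
ft_force: [-0.7, 0.2, 0.0]
opening: 0.0854
```

Run:
```python
from h import *
snap("wrist","w3")
s=monitor.sense(); print(s["t"],np.round(s["position"],4),np.round(s["joint_velocities"],3))
```

```text
2.15 [0.5303 0.2086 0.2613] [-0.005 -0.001 -0.003  0.003  0.     0.001]
```

View pics/w3.png

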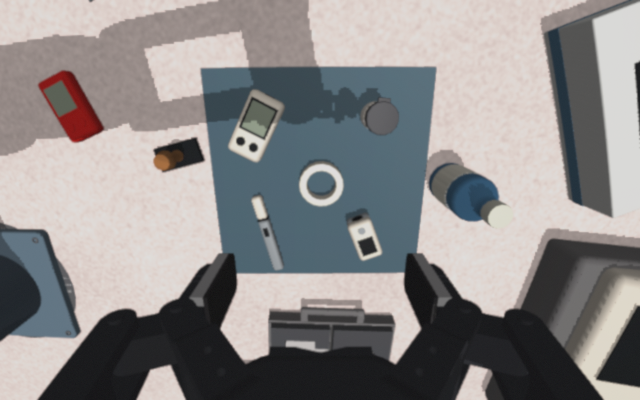

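```bash
cat > seg.py <<'E'
from h import *
def objs(c,roi,mats=None,minA=60):
    im=c[0]; b,g,r=[im[...,i].astype(int) for i in range(3)]
    nb=((r+6>b)).astype(np.uint8)*255   # not bluish
    m=np.zeros_like(nb); x0,y0,x1,y1=roi; m[y0:y1,x0:x1]=nb[y0:y1,x0:x1]
    return m
E
python3 - <<'E'
from seg import *
c=load("w3"); im=c[0]
for p in [(300,230),(300,85),(270,240),(261,210),(256,120),(245,150),(380,118),(365,240),(359,220)]: print(p,im[p[1],p[0]])
cr=im[60:280,195:440]; cv2.imwrite("pics/w3crop.png",cv2.resize(cr,None,fx=2.6,fy=2.6,interpolation=cv2.INTER_CUBIC))
m=objs(c,(210,70,432,271)); cv2.imwrite("pics/w3m.png",m[60:280,195:440])
cs,_=cv2.findContours(m,cv2.RETR_EXTERNAL,cv2.CHAIN_APPROX_NONE)
for k in cs:
    if cv2.contourArea(k)<60: continue
    ctr=k.reshape(-1,2).mean(0); 
    for z in (.010,.013,.019):
        P=onz(c,k.reshape(-1,2),z)[:,:2]
        rc=cv2.minAreaRect((P*1000).astype(np.float32)); print(ctr.round(),z,np.round(rc[0],1),np.round(rc[1],1),round(rc[2],1))
E
```

```text
(300, 230) [114 103  80]
(300, 85) [80 73 59]
(270, 240) [167 164 159]
(261, 210) [213 221 223]
(256, 120) [107 121 113]
(245, 150) [213 222 224]
(380, 118) [101  98  99]
(365, 240) [49 49 48]
(359, 220) [86 91 96]
[364. 237.] 0.01 [593.8  95.5] [36.2 72.2] 21.3
[364. 237.] 0.013 [593.3  97. ] [35.9 71.6] 21.3
[364. 237.] 0.019 [592.3 100. ] [35.4 70.5] 21.3
[260. 209.] 0.01 [442.5 141.2] [16.9 41.3] 13.1
[260. 209.] 0.013 [443.1 142.3] [16.8 40.9] 13.1
[260. 209.] 0.019 [444.5 144.6] [16.6 40.3] 13.1
[321. 183.] 0.01 [530.2 178.4] [63.3 61.2] 89.9
[321. 183.] 0.013 [530.2 179.2] [62.8 60.8] 89.9
[321. 183.] 0.019 [530.2 180.9] [61.9 59.8] 89.9
[215. 219.] 0.01 [387.8 127.8] [181.6  37.2] 83.0
[215. 219.] 0.013 [388.9 129. ] [180.2  36.9] 83.0
[215. 219.] 0.019 [391.1 131.5] [177.5  36.3] 83.0
[426. 199.] 0.01 [667.5 152.7] [ 38.8 233.1] 6.7
[426. 199.] 0.013 [666.5 153.7] [ 38.5 231.3] 6.7
[426. 199.] 0.019 [664.3 155.8] [ 37.9 227.8] 6.7
[380. 115.] 0.01 [605.7 267.7] [44.4 45.9] 30.7
[380. 115.] 0.013 [605.2 267.8] [44.1 45.6] 30.7
[380. 115.] 0.019 [604.  268.2] [43.4 44.9] 30.7
[256. 125.] 0.01 [444.1 256. ] [87.9 48.1] 62.5
[256. 125.] 0.013 [444.8 256.3] [87.2 47.7] 62.5
[256. 125.] 0.019 [446.1 256.8] [85.9 47. ] 62.5
```

View pics/w3crop.png

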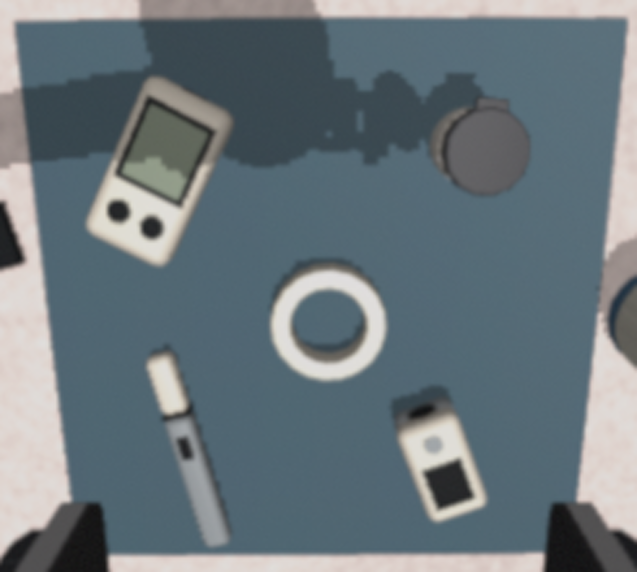

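View pics/w3m.png

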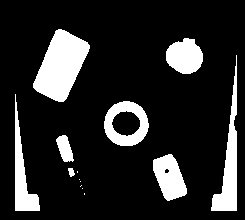

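The picture shows the meter at (256,125), screen up. The oximeter is at (364,237), canister cap (382,118) with a small lug toward +y, pen (268,232), and ring (321,183). I'll hover over the meter and check it close up.

>>> step_arm(
  increments=[
    [[-0.05,0.15,-0.09],[0,0.05,0],0],
    [[-0.1,0.3,-0.18],[0,0.1,0],0],
    [[-0.15,0.45,-0.26],[0,0.15,0],0],
    [[-0.2,0.6,-0.35],[0,0.2,0],0],
    [[-0.24,0.8,-0.43],[0,0.229,0],0],
    [[-0.24,0.8,-0.43],[0,0.229,0],0],
    [[-0.24,0.8,-0.43],[0,0.229,0],0],
    [[-0.24,0.8,-0.43],[0,0.229,0],0],
    [[-0.24,0.8,-0.43],[0,0.229,0],0],
  ],
)

```text
t: 2.9
position: [0.4472, 0.2579, 0.1037]
eef_rot: [[-0.461, 0.005, 0.887], [-0.887, 0.001, -0.462], [-0.003, -1.0, 0.004]]
ft_force: [0.8, -0.1, 0.2]
opening: 0.0856
```

Run:
```python
from seg import *
c=snap("wrist","w4"); s=monitor.sense(); print(s["t"],np.round(s["position"],4)); print(np.round(s["eef_rot"],3)); print(c[1][:3,3].round(3))
```

```text
2.95 [0.4471 0.258  0.1037]
[[-0.462  0.005  0.887]
 [-0.887  0.001 -0.462]
 [-0.004 -1.     0.004]]
[0.483 0.33  0.247]
```

View pics/w4.png

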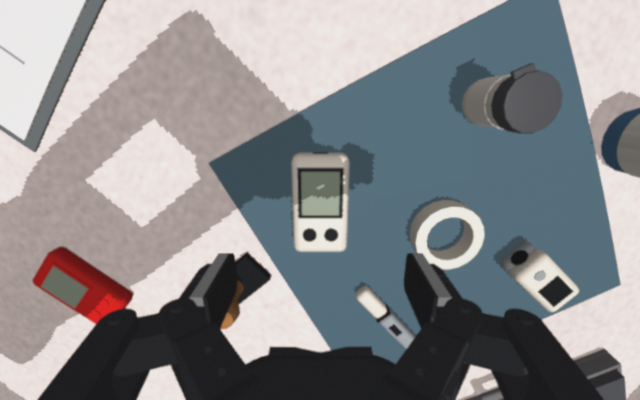

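Run:
```python
from seg import *
c=load("w4")
print("far",onz(c,(320,252),.022),"near",onz(c,(320,152),.006), "L",onz(c,(292,200),.022),"R",onz(c,(349,200),.022))
w=load("w3")
print("stamp",onz(w,[(155,165),(204,155),(190,138)],.01).round(3))
print("stamp",onz(c,[(270,270),(232,300),(250,252)],.01).round(3))
m=np.array([(a+b)/2 for a,b in zip(onz(c,(320,252),.022)[0],onz(c,(320,152),.006)[0])]);print(m)
R=down(np.radians(-27.5)); plan([m[0],m[1],.008],R)
```

```text
far [[0.42643125 0.22017573 0.022     ]] near [[0.46480635 0.29373084 0.006     ]] L [[0.42817541 0.27224156 0.022     ]] R [[0.46878911 0.25102052 0.022     ]]
stamp [[0.302 0.206 0.01 ]
 [0.372 0.219 0.01 ]
 [0.356 0.242 0.01 ]]
stamp [[0.374 0.219 0.01 ]
 [0.324 0.207 0.01 ]
 [0.367 0.243 0.01 ]]
[0.4456188  0.25695328 0.014     ]
shift [0.01, 0.479, -0.006] dist 0.09572820508968982
turn [-0.002, -0.0, -0.002] deg 0.30074081240289124
```

>>> step_arm(
  increments=[
    [[0.01,0.15,-0.006],[0,0,0],0],
    [[0.01,0.3,-0.006],[0,0,0],0],
    [[0.01,0.4,-0.006],[0,0,0],0],
    [[0.01,0.48,-0.006],[0,0,0],0],
    [[0.01,0.48,-0.006],[0,0,0],0],
    [[0.01,0.48,-0.006],[0,0,0],0],
    [[0.01,0.48,-0.006],[0,0,0],0.4],
    [[0.01,0.48,-0.006],[0,0,0],0.5],
    [[0.01,0.48,-0.006],[0,0,0],0.6],
    [[0.01,0.48,-0.006],[0,0,0],0.7],
    [[0.01,0.48,-0.006],[0,0,0],0.7],
    [[0.01,0.48,-0.006],[0,0,0],0.7],
    [[0.01,0.48,-0.006],[0,0,0],0.7],
  ],
  grip_force=40,
)

```text
t: 4.03
position: [0.4432, 0.2572, 0.0068]
eef_rot: [[-0.461, 0.003, 0.887], [-0.887, 0.001, -0.461], [-0.002, -1.0, 0.002]]
ft_force: [-0.5, 0.0, 5.2]
opening: 0.045
```

>>> step_arm(
  increments=[
    [[0,-0.05,0],[0,0,0],0.7],
    [[0,-0.15,0],[0,0,0],0.7],
    [[0,-0.3,0],[0,0,0],0.7],
    [[0,-0.45,0],[0,0,0],0.7],
    [[0.05,-0.57,0.03],[0,0,0],0.7],
    [[0.15,-0.57,0.1],[0,-0.02,0],0.7],
    [[0.3,-0.57,0.2],[0,-0.06,0],0.7],
    [[0.45,-0.57,0.3],[0,-0.1,0],0.7],
    [[0.6,-0.57,0.4],[0,-0.14,0],0.7],
    [[0.75,-0.57,0.5],[0,-0.18,0],0.7],
    [[0.95,-0.57,0.62],[0,-0.208,0],0.7],
    [[0.95,-0.57,0.62],[0,-0.208,0],0.7],
  ],
)

```text
t: 5.03
position: [0.4654, 0.0254, 0.1205]
eef_rot: [[-0.045, 0.002, 0.999], [-0.999, -0.003, -0.045], [0.003, -1.0, 0.002]]
ft_force: [0.6, 0.1, -0.9]
opening: 0.0447
```

Run:
```python
from seg import *
plan([.4885,-.243,.12],down(np.radians(-2.5)))
s=monitor.sense(); print(np.round(s["position"],4),s["opening"],np.round(s["ft_force"],1))
```

```text
shift [1.336, 0.007, 0.175] dist 0.2694295245192715
turn [-0.001, -0.0, 0.001] deg 0.2140475787167563
[0.4654 0.0254 0.1205] 0.04469955137939642 [ 0.6  0.1 -0.9]
```

>>> step_arm(
  increments=[
    [[0.2,0,0.03],[0,0,0],0.7],
    [[0.4,0,0.06],[0,0,0],0.7],
    [[0.6,0,0.09],[0,0,0],0.7],
    [[0.8,0,0.12],[0,0,0],0.7],
    [[0.95,0,0.15],[0,0,0],0.7],
    [[1,0,0.17],[0,0,0],0.7],
    [[1,0,0.17],[0,0,0],0.7],
  ],
)

```text
t: 5.62
position: [0.4904, -0.1729, 0.1201]
eef_rot: [[-0.048, 0.002, 0.999], [-0.999, -0.001, -0.048], [0.001, -1.0, 0.002]]
ft_force: [0.0, 0.9, -0.0]
opening: 0.0447
```

>>> step_arm(
  increments=[
    [[0.1,0,0.003],[0,0,0],0.7],
    [[0.2,0,0.003],[0,0,0],0.7],
    [[0.3,0,0.003],[0,0,0],0.7],
    [[0.336,0,0.003],[0,0,0],0.7],
    [[0.336,0,0.003],[0,0,0],0.7],
    [[0.336,0,0.003],[0,0,0],0.7],
    [[0.336,0,0.003],[0,0,0],0.7],
  ],
)

```text
t: 6.2
position: [0.487, -0.2356, 0.1193]
eef_rot: [[-0.043, -0.001, 0.999], [-0.999, 0.001, -0.043], [-0.001, -1.0, -0.001]]
ft_force: [1.0, 1.1, -0.6]
opening: 0.0452
```

Run:
```python
from seg import *
snap("wrist","w5");snap("side","s5");snap("scene","c5")
for n,(a,b,c,d) in [("s5",(90,200,240,370)),("c5",(100,250,150,330))]:
    im=load(n)[0]; cv2.imwrite(f"pics/{n}c.png",cv2.resize(im[a:b,c:d],None,fx=3.5,fy=3.5,interpolation=cv2.INTER_CUBIC))
plan([.4885,-.243,.026],down(np.radians(-2.5)))
s=monitor.sense(); print(np.round(s["position"],4),s["opening"],np.round(s["ft_force"],1))
```

```text
shift [0.034, 0.467, 0.008] dist 0.09361161931223612
turn [0.0, 0.0, -0.0] deg 0.05687173775309278
[ 0.4872 -0.2362  0.1194] 0.0450268796929807 [-0.8 -0.3 -1. ]
```

View pics/w5.png

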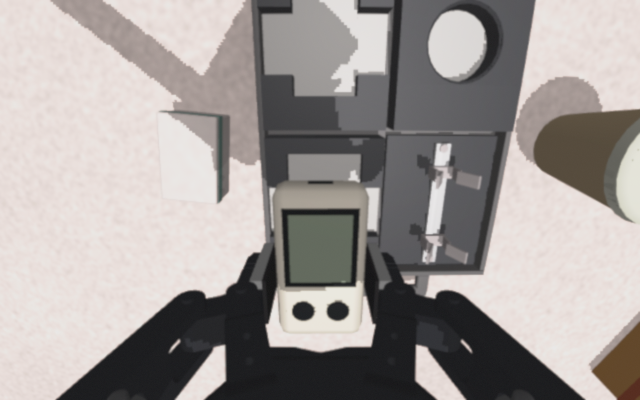

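View pics/s5c.png

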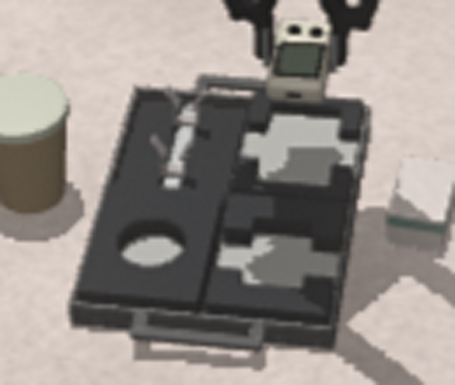

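Run:
```python
from seg import *
c=load("w5"); P=lambda u,v,z: onz(c,(u,v),z)[0].round(4)
a,b=P(320,182,.133),P(320,333,.133); print("meter ends",a,b,(a+b)/2); print("meter sides",P(274,220,.133),P(366,220,.133))
print("meter pocket near edge",P(325,153,.032))
print("oxi pocket far edge",P(322,96,.014),"sides",P(294,85,.014),P(357,85,.032))
print("split",P(325,132,.032), "divider bottom", P(383,270,.032),P(388,130,.032))
g=cv2.cvtColor(c[0],cv2.COLOR_BGR2GRAY)
print("well rows at 459:",[ (v,int(g[v,459])) for v in list(range(5,14))+list(range(76,90))])
print("well cols at 45:",[ (u,int(g[45,u])) for u in list(range(424,434))+list(range(482,506))])
print("rail ends",[P(443,143,z) for z in (.02,.03)],[P(429,263,z) for z in (.02,.03)])
```

```text
meter ends [ 0.4876 -0.1898  0.133 ] [ 0.4839 -0.2756  0.133 ] [ 0.48575 -0.2327   0.133  ]
meter sides [ 0.4651 -0.2075  0.133 ] [ 0.5086 -0.2094  0.133 ]
meter pocket near edge [ 0.4913 -0.1945  0.032 ]
oxi pocket far edge [ 0.4909 -0.1517  0.014 ] sides [ 0.4691 -0.1424  0.014 ] [ 0.5167 -0.1452  0.032 ]
split [ 0.492  -0.1783  0.032 ] divider bottom [ 0.5394 -0.3021  0.032 ] [ 0.5403 -0.1787  0.032 ]
well rows at 459: [(5, 44), (6, 41), (7, 43), (8, 47), (9, 83), (10, 149), (11, 204), (12, 216), (13, 217), (76, 160), (77, 150), (78, 148), (79, 146), (80, 135), (81, 104), (82, 78), (83, 75), (84, 87), (85, 95), (86, 97), (87, 97), (88, 98), (89, 98)]
well cols at 45: [(424, 101), (425, 99), (426, 96), (427, 114), (428, 169), (429, 214), (430, 220), (431, 220), (432, 221), (433, 220), (482, 208), (483, 179), (484, 152), (485, 136), (486, 97), (487, 55), (488, 38), (489, 36), (490, 38), (491, 37), (492, 36), (493, 35), (494, 35), (495, 37), (496, 37), (497, 39), (498, 49), (499, 58), (500, 57), (501, 59), (502, 71), (503, 85), (504, 90), (505, 90)]
rail ends [array([ 0.5886, -0.1922,  0.02  ]), array([ 0.5845, -0.1907,  0.03  ])] [array([ 0.5853, -0.3044,  0.02  ]), array([ 0.5813, -0.2982,  0.03  ])]
```

>>> step_arm(
  increments=[
    [[0.047,0,0.008],[0,0,0],0.7],
    [[0.047,0.1,0.008],[0,0,0],0.7],
    [[0.047,0.2,0.008],[0,0,0],0.7],
    [[0.047,0.3,0.008],[0,0,0],0.7],
    [[0.047,0.38,0.008],[0,0,0],0.7],
    [[0.047,0.41,0.008],[0,0,0],0.7],
    [[0.047,0.43,0.008],[0,0,0],0.7],
    [[0.047,0.44,0.008],[0,0,0],0.7],
    [[0.047,0.45,0.008],[0,0,0],0.7],
    [[0.047,0.455,0.008],[0,0,0],0.7],
    [[0.047,0.46,0.008],[0,0,0],0.7],
    [[0.047,0.463,0.008],[0,0,0],0.7],
    [[0.047,0.463,0.008],[0,0,0],0.7],
  ],
)

```text
t: 7.43
position: [0.4885, -0.247, 0.027]
eef_rot: [[-0.044, 0.0, 0.999], [-0.999, -0.0, -0.044], [0.0, -1.0, 0.001]]
ft_force: [-0.2, -0.5, -0.5]
opening: 0.0449
```

Run:
```python
from seg import *
s=monitor.sense(); print(np.round(s["position"],4),s["opening"],np.round(s["ft_force"],1))
snap("wrist","w6")
```

```text
[ 0.4885 -0.247   0.027 ] 0.044937383055025294 [-0.2 -0.5 -0.5]
```

View pics/w6.png

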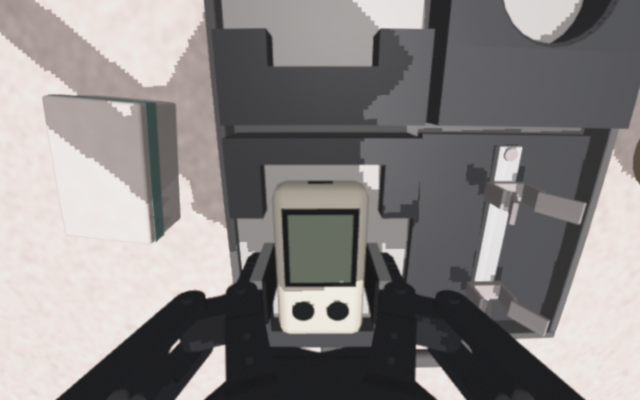

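Run:
```python
from seg import *
c=load("w6"); P=lambda u,v,z: onz(c,(u,v),z)[0].round(4)
print("pocket near rim",P(320,163,.032),"sides",P(265,175,.032),P(380,175,.032))
print("meter near top",P(320,185,.041),"lowmid",P(320,182,.03),"far top",P(320,333,.041),P(320,333,.035))
print("sides meter",P(274,220,.041),P(366,220,.041))
```

```text
pocket near rim [ 0.4895 -0.1944  0.032 ] sides [ 0.4629 -0.199   0.032 ] [ 0.518  -0.2015  0.032 ]
meter near top [ 0.4891 -0.2026  0.041 ] lowmid [ 0.4891 -0.2042  0.03  ] far top [ 0.4854 -0.2869  0.041 ] [ 0.4851 -0.2926  0.035 ]
sides meter [ 0.4667 -0.2188  0.041 ] [ 0.5101 -0.2207  0.041 ]
```

>>> step_arm(
  increments=[
    [[0,0.004,0],[0,0,0],0.7],
    [[0,0.008,0],[0,0,0],0.7],
    [[0,0.011,0],[0,0,0],0.7],
    [[0,0.014,0],[0,0,0],0.7],
    [[0,0.014,0],[0,0,0],0.7],
  ],
)

```text
t: 7.9
position: [0.4883, -0.2469, 0.0239]
eef_rot: [[-0.044, -0.0, 0.999], [-0.999, 0.0, -0.044], [-0.0, -1.0, -0.0]]
ft_force: [-0.7, 0.1, 0.0]
opening: 0.0449
```

>>> step_arm(
  increments=[
    [[0,0.003,0],[0,0,0],0.7],
    [[0,0.006,0],[0,0,0],0.7],
    [[0,0.006,0],[0,0,0],0.7],
  ],
)

```text
t: 8.15
position: [0.4884, -0.2469, 0.0238]
eef_rot: [[-0.044, 0.0, 0.999], [-0.999, -0.0, -0.044], [0.0, -1.0, 0.0]]
ft_force: [-3.8, 2.1, 10.1]
opening: 0.0449
```

>>> step_arm(
  increments=[
    [[0,-0.002,0],[0,0,0],0.45],
    [[0,-0.002,0],[0,0,0],0.4],
    [[0,-0.002,0],[0,0,0],0.35],
    [[0,-0.002,0],[0,0,0],0.35],
    [[0,-0.1,0],[0,0,0],0.35],
    [[0,-0.3,0],[0,0,0],0.3],
    [[0,-0.5,0],[0,0,0],0.2],
    [[0,-0.6,0],[0,0,0],0],
    [[0,-0.6,0],[0,0,0],0],
  ],
)

```text
t: 8.9
position: [0.4912, -0.249, 0.1482]
eef_rot: [[-0.044, 0.008, 0.999], [-0.999, -0.006, -0.044], [0.006, -1.0, 0.008]]
ft_force: [-0.0, -1.6, 0.9]
opening: 0.0853
```

Run:
```python
from seg import *
s=monitor.sense(); print(s["t"],np.round(s["position"],4),s["opening"])
snap("wrist","w7");snap("side","s7")
plan([.592,.10,.135],down(np.radians(21.3)))
im=load("s7")[0]; cv2.imwrite("pics/s7c.png",cv2.resize(im[90:300,210:400],None,fx=2.8,fy=2.8,interpolation=cv2.INTER_CUBIC))
```

```text
8.9 [ 0.4912 -0.249   0.1482] 0.08532751901015774
shift [-1.757, 0.04, 0.44] dist 0.3623044120080581
turn [-0.001, -0.198, 0.001] deg 23.8148489439889
```

View pics/w7.png

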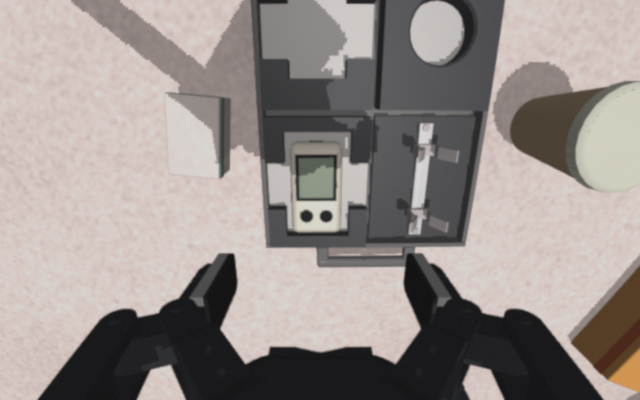

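View pics/s7c.png

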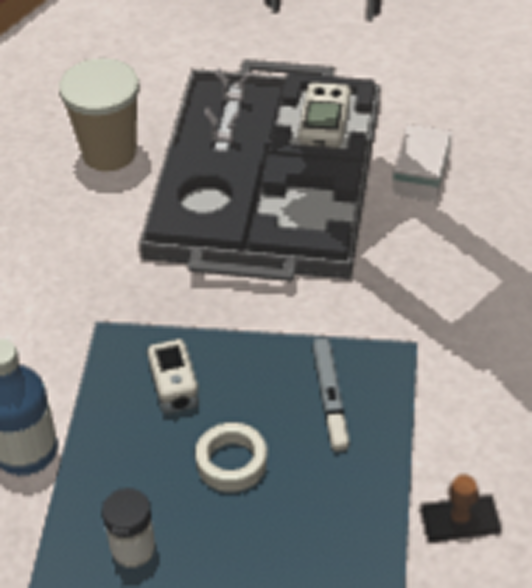

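>>> step_arm(
  increments=[
    [[-0.2,0,0.05],[0,-0.03,0],0],
    [[-0.4,0,0.1],[0,-0.07,0],0],
    [[-0.6,0,0.15],[0,-0.11,0],0],
    [[-0.8,0,0.2],[0,-0.16,0],0],
    [[-0.98,0,0.25],[0,-0.198,0],0],
  ],
)

```text
t: 9.42
position: [0.5456, -0.0507, 0.1404]
eef_rot: [[0.367, -0.004, 0.93], [-0.93, 0.002, 0.367], [-0.003, -1.0, -0.003]]
ft_force: [0.9, 0.3, 0.3]
opening: 0.0858
```

Run:
```python
from seg import *
plan([.592,.098,.135],down(np.radians(21.3)))
```

```text
shift [-0.607, 0.027, 0.488] dist 0.15586695592870764
turn [0.002, 0.002, -0.001] deg 0.3359212029573218
```

>>> step_arm(
  increments=[
    [[-0.15,0.03,0.12],[0,0,0],0],
    [[-0.3,0.03,0.24],[0,0,0],0],
    [[-0.45,0.03,0.36],[0,0,0],0],
    [[-0.61,0.03,0.49],[0,0,0],0],
    [[-0.61,0.03,0.49],[0,0,0],0],
    [[-0.61,0.03,0.49],[0,0,0],0],
    [[-0.61,0.03,0.49],[0,0,0],0],
  ],
)

```text
t: 10.0
position: [0.5928, 0.096, 0.1346]
eef_rot: [[0.363, -0.004, 0.932], [-0.932, -0.0, 0.363], [-0.001, -1.0, -0.004]]
ft_force: [-0.2, -0.0, 0.6]
opening: 0.0849
```

Run:
```python
from seg import *
c=snap("wrist","w8"); s=monitor.sense(); print(np.round(s["position"],4),c[1][:3,3].round(3))
plan([.592,.10,.012],down(np.radians(21.3)))
```

```text
[0.593  0.0952 0.1351] [0.562 0.172 0.277]
shift [-0.024, 0.615, 0.006] dist 0.12317495310049609
turn [0.001, -0.001, -0.0] deg 0.19876417575389616
```

View pics/w8.png

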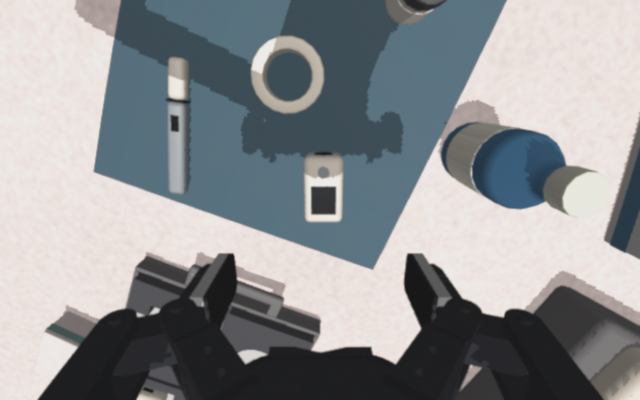

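Run:
```python
from seg import *
c=load("w8"); P=lambda u,v,z: onz(c,(u,v),z)[0].round(4)
cv2.imwrite("pics/w8c.png",cv2.resize(c[0][130:240,270:380],None,fx=5,fy=5,interpolation=cv2.INTER_CUBIC))
print("far",P(323,222,.034),P(323,222,.03),"near",P(323,153,.034),P(323,153,.02))
print("L",P(304,190,.03),"R",P(343,190,.03))
print("pen ends",P(178,58,.008),P(178,193,.013),"sides",P(168,125,.012),P(188.5,125,.012))
print("pen dir",np.degrees(np.arctan2(*(P(178,58,.01)-P(178,193,.01))[[1,0]])))
```

```text
far [0.6021 0.0753 0.034 ] [0.6027 0.0738 0.03  ] near [0.5794 0.133  0.034 ] [0.5804 0.1308 0.02  ]
L [0.5761 0.096  0.03  ] R [0.6079 0.1084 0.03  ]
pen ends [0.437 0.16  0.008] [0.4664 0.0444 0.013 ] sides [0.4433 0.1031 0.012 ] [0.4607 0.1097 0.012 ]
pen dir 103.1123843447808
```

View pics/w8c.png

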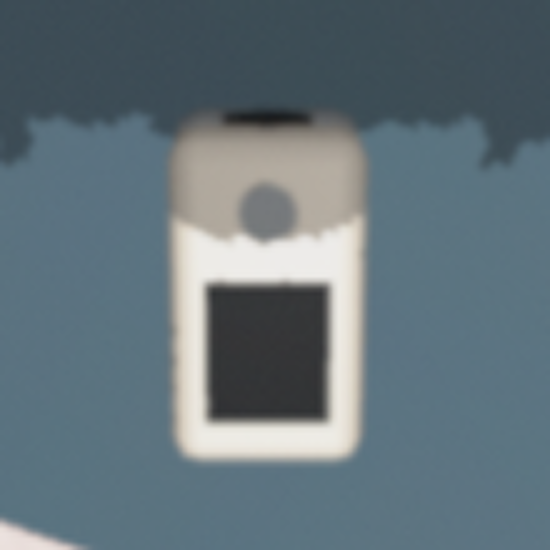

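Run:
```python
from seg import *
plan([.591,.103,.008],down(np.radians(21.3)))
```

```text
shift [-0.04, 0.635, 0.007] dist 0.12733259440601916
turn [0.001, -0.001, -0.0] deg 0.19876417575389616
```

>>> step_arm(
  increments=[
    [[-0.04,0.1,0.007],[0,0,0],0],
    [[-0.04,0.25,0.007],[0,0,0],0],
    [[-0.04,0.4,0.007],[0,0,0],0],
    [[-0.04,0.55,0.007],[0,0,0],0],
    [[-0.04,0.635,0.007],[0,0,0],0],
    [[-0.04,0.635,0.007],[0,0,0],0],
    [[-0.04,0.635,0.007],[0,0,0],0.4],
    [[-0.04,0.635,0.007],[0,0,0],0.55],
    [[-0.04,0.635,0.007],[0,0,0],0.65],
    [[-0.04,0.635,0.007],[0,0,0],0.75],
    [[-0.04,0.635,0.007],[0,0,0],0.85],
    [[-0.04,0.635,0.007],[0,0,0],0.85],
    [[-0.04,0.635,0.007],[0,0,0],0.85],
    [[-0.04,0.635,0.007],[0,0,0],0.85],
  ],
)

```text
t: 11.22
position: [0.5938, 0.1038, 0.0115]
eef_rot: [[0.363, 0.003, 0.932], [-0.932, -0.0, 0.363], [0.002, -1.0, 0.003]]
ft_force: [-0.2, -0.6, 6.7]
opening: 0.0336
```

>>> step_arm(
  increments=[
    [[0,-0.03,0],[0,0,0],0.85],
    [[0,-0.12,0],[0,0,0],0.85],
    [[0,-0.27,0],[0,0,0],0.85],
    [[0,-0.42,0],[0,0,0],0.85],
    [[0.05,-0.54,-0.05],[0,0,0],0.85],
    [[0.15,-0.54,-0.15],[0,0.03,0],0.85],
    [[0.28,-0.54,-0.29],[0,0.07,0],0.85],
    [[0.42,-0.54,-0.43],[0,0.11,0],0.85],
    [[0.56,-0.54,-0.57],[0,0.15,0],0.85],
    [[0.7,-0.54,-0.72],[0,0.18,0],0.85],
    [[0.8,-0.54,-0.82],[0,0.198,0],0.85],
    [[0.83,-0.54,-0.858],[0,0.198,0],0.85],
    [[0.83,-0.54,-0.858],[0,0.198,0],0.85],
    [[0.83,-0.54,-0.858],[0,0.198,0],0.85],
    [[0.83,-0.54,-0.858],[0,0.198,0],0.85],
  ],
)

```text
t: 12.47
position: [0.4931, -0.1119, 0.1179]
eef_rot: [[-0.043, 0.0, 0.999], [-0.999, 0.0, -0.043], [-0.001, -1.0, 0.0]]
ft_force: [-0.4, 0.1, 0.2]
opening: 0.033
```

Run:
```python
from seg import *
s=monitor.sense(); print(np.round(s["position"],4),s["opening"],np.round(s["ft_force"],1))
c=snap("wrist","w9")
plan([.4942,-.1132,.04],down(np.radians(-2.5)))
```

```text
[ 0.4931 -0.1119  0.1179] 0.03303404097093751 [-0.4  0.1  0.2]
shift [0.007, 0.389, 0.005] dist 0.07782143866763043
turn [-0.0, 0.001, -0.0] deg 0.0932185776018775
```

View pics/w9.png

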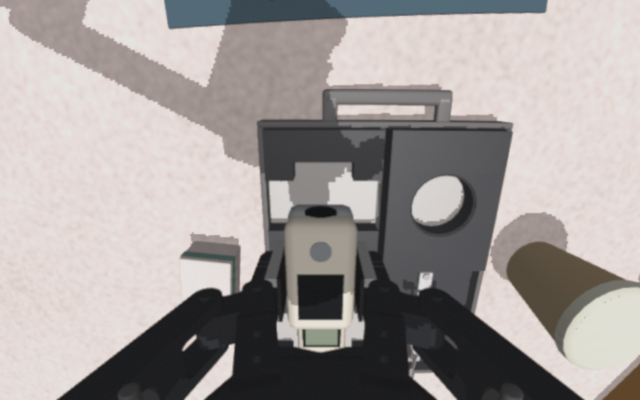

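Run:
```python
from seg import *
c=load("w9"); P=lambda u,v,z: onz(c,(u,v),z)[0].round(4)
print("far",P(320,325,.140),"near top",P(320,215,.140),"near low",P(320,206,.12))
print("pocket near",P(323,163,.032),"sides",P(294,168,.032),P(353,168,.032),"notch", P(268,180,.032),P(268,222,.014))
```

```text
far [ 0.4906 -0.1389  0.14  ] near top [ 0.4932 -0.0788  0.14  ] near low [ 0.4931 -0.082   0.12  ]
pocket near [ 0.4957 -0.0785  0.032 ] sides [ 0.4726 -0.0815  0.032 ] [ 0.5192 -0.0835  0.032 ] notch [ 0.4511 -0.0904  0.032 ] [ 0.4437 -0.1343  0.014 ]
```

>>> step_arm(
  increments=[
    [[0.024,0,0.005],[0,0,0],0.85],
    [[0.024,0.1,0.005],[0,0,0],0.85],
    [[0.024,0.2,0.005],[0,0,0],0.85],
    [[0.024,0.3,0.005],[0,0,0],0.85],
    [[0.024,0.37,0.005],[0,0,0],0.85],
    [[0.024,0.41,0.005],[0,0,0],0.85],
    [[0.024,0.43,0.005],[0,0,0],0.85],
    [[0.024,0.44,0.005],[0,0,0],0.85],
    [[0.024,0.45,0.005],[0,0,0],0.85],
    [[0.024,0.455,0.005],[0,0,0],0.85],
    [[0.024,0.46,0.005],[0,0,0],0.85],
    [[0.024,0.46,0.005],[0,0,0],0.85],
    [[0.024,0.46,0.005],[0,0,0],0.85],
  ],
)

```text
t: 13.6
position: [0.4937, -0.118, 0.0261]
eef_rot: [[-0.044, 0.001, 0.999], [-0.999, -0.0, -0.044], [0.0, -1.0, 0.001]]
ft_force: [0.2, -0.6, -0.4]
opening: 0.0332
```

Run:
```python
from seg import *
s=monitor.sense(); print(np.round(s["position"],4),s["opening"],np.round(s["ft_force"],1))
c=snap("wrist","w10")
```

```text
[ 0.4937 -0.118   0.0261] 0.033185299163904926 [ 0.2 -0.6 -0.4]
```

View pics/w10.png

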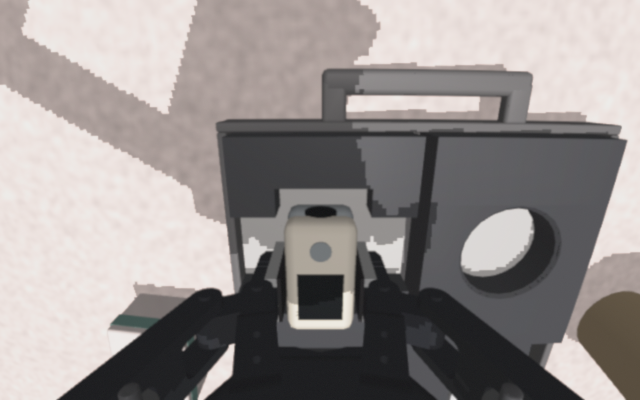

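Run:
```python
from seg import *
c=load("w10"); P=lambda u,v,z: onz(c,(u,v),z)[0].round(4)
print("rim near",P(322,188,.032),"ox near",P(320,206,.035),"far",P(320,327,.0485), "sides rim",P(277,195,.032),P(367,195,.032),"ox",P(286,270,.04),P(354,270,.04))
```

```text
rim near [ 0.4951 -0.0775  0.032 ] ox near [ 0.4938 -0.0856  0.035 ] far [ 0.4911 -0.1461  0.0485] sides rim [ 0.4731 -0.08    0.032 ] [ 0.5169 -0.082   0.032 ] ox [ 0.4753 -0.1172  0.04  ] [ 0.5094 -0.1187  0.04  ]
```

>>> step_arm(
  increments=[
    [[0,0.005,0],[0,0,0],0.85],
    [[0,0.01,0],[0,0,0],0.85],
    [[0,0.014,0],[0,0,0],0.85],
    [[0,0.017,0],[0,0,0],0.85],
    [[0,0.017,0],[0,0,0],0.85],
  ],
)

```text
t: 14.07
position: [0.4934, -0.1178, 0.0225]
eef_rot: [[-0.044, -0.0, 0.999], [-0.999, 0.0, -0.044], [-0.0, -1.0, -0.0]]
ft_force: [-1.5, 0.4, 4.7]
opening: 0.0334
```

>>> step_arm(
  increments=[
    [[0,0,0],[0,0,0],0.55],
    [[0,0,0],[0,0,0],0.5],
    [[0,0,0],[0,0,0],0.45],
    [[0,0,0],[0,0,0],0.4],
    [[0,0,0],[0,0,0],0.4],
    [[0,-0.1,0],[0,0,0],0.4],
    [[0,-0.3,0],[0,0,0],0.3],
    [[0,-0.5,0],[0,0,0],0.2],
    [[0,-0.6,0],[0,0,0],0],
    [[0,-0.6,0],[0,0,0],0],
    [[0,-0.6,0],[0,0,0],0],
  ],
)

```text
t: 14.98
position: [0.4943, -0.1182, 0.1436]
eef_rot: [[-0.044, 0.003, 0.999], [-0.999, -0.001, -0.044], [0.001, -1.0, 0.003]]
ft_force: [-0.6, 0.8, -0.5]
opening: 0.0853
```

Run:
```python
from seg import *
s=monitor.sense(); print(s["t"],np.round(s["position"],4),s["opening"])
snap("wrist","w11")
plan([.603,.268,.16],down(0))
```

```text
14.9833 [ 0.4943 -0.1182  0.1436] 0.08530349495310278
shift [-1.951, -0.089, 0.464] dist 0.4014542034733022
turn [-0.0, -0.021, 0.0] deg 2.522107208292121
```

View pics/w11.png

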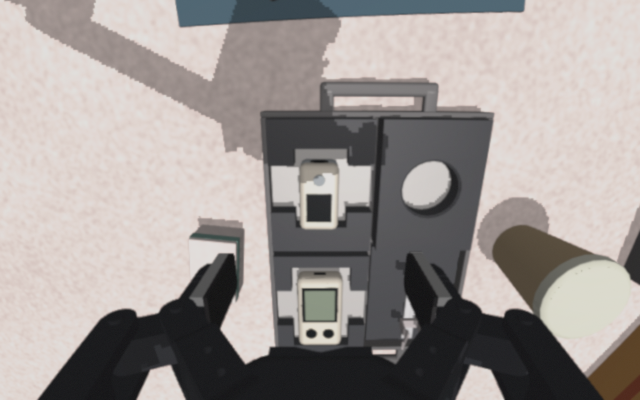

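>>> step_arm(
  increments=[
    [[-0.2,-0.09,0.05],[0,0,0],0],
    [[-0.4,-0.09,0.1],[0,0,0],0],
    [[-0.6,-0.09,0.14],[0,0,0],0],
    [[-0.8,-0.09,0.19],[0,0,0],0],
    [[-0.98,-0.09,0.23],[0,0,0],0],
  ],
)

```text
t: 15.45
position: [0.5471, 0.0781, 0.1582]
eef_rot: [[-0.044, -0.004, 0.999], [-0.999, 0.0, -0.044], [-0.0, -1.0, -0.004]]
ft_force: [0.6, -0.1, -0.0]
opening: 0.0853
```

>>> step_arm(
  increments=[
    [[-0.2,0,0.05],[0,0,0],0],
    [[-0.4,0,0.1],[0,0,0],0],
    [[-0.6,0,0.14],[0,-0.01,0],0],
    [[-0.8,0,0.19],[0,-0.02,0],0],
    [[-0.96,0,0.23],[0,-0.02,0],0],
    [[-0.96,0,0.23],[0,-0.02,0],0],
    [[-0.96,0,0.23],[0,-0.02,0],0],
    [[-0.96,0,0.23],[0,-0.02,0],0],
  ],
)

```text
t: 16.12
position: [0.6012, 0.2652, 0.1579]
eef_rot: [[-0.001, -0.004, 1.0], [-1.0, -0.002, -0.001], [0.002, -1.0, -0.004]]
ft_force: [0.3, -0.9, -0.2]
opening: 0.0855
```

Run:
```python
from seg import *
s=monitor.sense(); print(s["t"],np.round(s["position"],4),s["opening"])
c=snap("wrist","w12"); print(c[1][:3,3].round(4))
```

```text
16.1167 [0.6012 0.2652 0.1579] 0.0855430356199181
[0.6005 0.3471 0.3003]
```

View pics/w12.png

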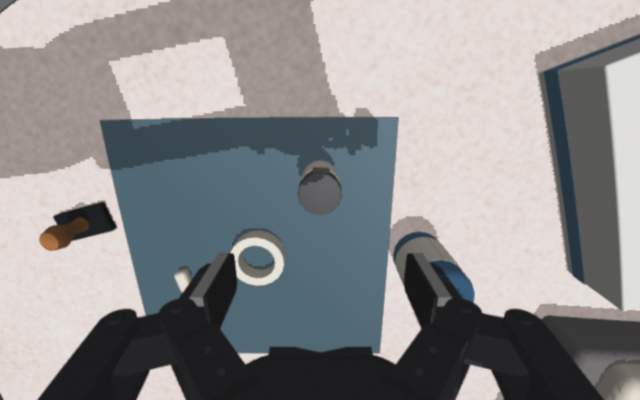

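Run:
```python
from seg import *
c=load("w12"); P=lambda u,v,z: onz(c,(u,v),z)[0].round(4)
cv2.imwrite("pics/w12c.png",cv2.resize(c[0][140:230,270:370],None,fx=6,fy=6,interpolation=cv2.INTER_CUBIC))
print(P(298,193,.063),P(342,193,.063),P(320,215,.063))
print("bottle base",P(405,240,.0),P(435,260,.05))
```

```text
[0.5809 0.271  0.063 ] [0.6181 0.271  0.063 ] [0.5995 0.251  0.063 ]
bottle base [0.6954 0.1948 0.    ] [0.711  0.1984 0.05  ]
```

View pics/w12c.png

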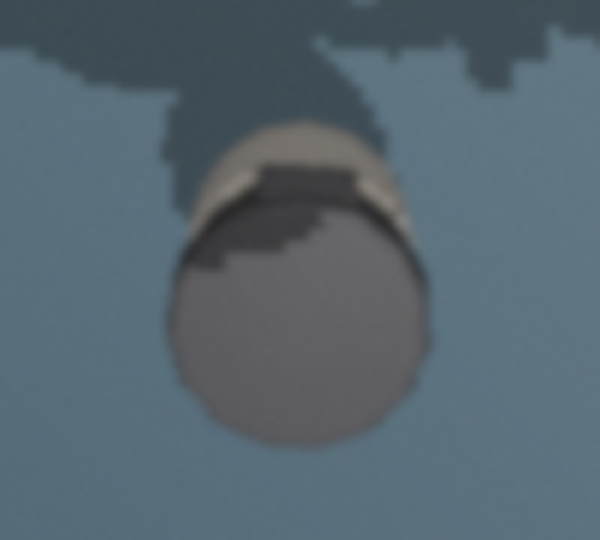

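>>> step_arm(
  increments=[
    [[-0.024,0.1,-0.008],[0,0,0],0],
    [[-0.024,0.25,-0.008],[0,0,0],0],
    [[-0.024,0.4,-0.008],[0,0,0],0],
    [[-0.024,0.53,-0.008],[0,0,0],0],
    [[-0.024,0.62,-0.008],[0,0,0],0],
    [[-0.024,0.65,-0.008],[0,0,0],0],
    [[-0.024,0.65,-0.008],[0,0,0],0],
    [[-0.024,0.65,-0.008],[0,0,0],0.4],
    [[-0.024,0.65,-0.008],[0,0,0],0.5],
    [[-0.024,0.65,-0.008],[0,0,0],0.6],
    [[-0.024,0.65,-0.008],[0,0,0],0.7],
    [[-0.024,0.65,-0.008],[0,0,0],0.8],
    [[-0.024,0.65,-0.008],[0,0,0],0.8],
    [[-0.024,0.65,-0.008],[0,0,0],0.8],
    [[-0.024,0.65,-0.008],[0,0,0],0.8],
  ],
)

```text
t: 17.42
position: [0.6019, 0.2708, 0.0321]
eef_rot: [[-0.002, 0.003, 1.0], [-1.0, 0.001, -0.002], [-0.001, -1.0, 0.003]]
ft_force: [-0.6, -0.3, 6.7]
opening: 0.0367
```

>>> step_arm(
  increments=[
    [[0,-0.03,0],[0,0,0],0.8],
    [[0,-0.12,0],[0,0,0],0.8],
    [[0,-0.27,0],[0,0,0],0.8],
    [[0,-0.4,0],[0,0,0],0.8],
    [[0.08,-0.44,0],[0,0,0],0.8],
    [[0.2,-0.44,0],[0,0,0],0.8],
    [[0.4,-0.44,0],[0,0,0],0.8],
    [[0.6,-0.44,-0.02],[0,0,0],0.8],
    [[0.8,-0.44,-0.02],[0,0.01,0],0.8],
    [[1,-0.44,-0.02],[0,0.021,0],0.8],
  ],
)

```text
t: 18.25
position: [0.5952, 0.0685, 0.1179]
eef_rot: [[-0.046, -0.001, 0.999], [-0.999, -0.0, -0.046], [0.0, -1.0, -0.001]]
ft_force: [1.3, -0.4, -0.6]
opening: 0.0372
```

>>> step_arm(
  increments=[
    [[0.2,0,0.02],[0,0,0],0.8],
    [[0.4,0,0.02],[0,0,0],0.8],
    [[0.6,0,0.02],[0,0,0],0.8],
    [[0.8,0,0.02],[0,0,0],0.8],
    [[0.9,0,0.02],[0,0,0],0.8],
    [[0.94,0,0.02],[0,0,0],0.8],
    [[0.94,0,0.02],[0,0,0],0.8],
    [[0.94,0,0.02],[0,0,0],0.8],
    [[0.94,0,0.02],[0,0,0],0.8],
  ],
)

```text
t: 19.0
position: [0.5914, -0.116, 0.118]
eef_rot: [[-0.045, -0.001, 0.999], [-0.999, 0.001, -0.045], [-0.001, -1.0, -0.001]]
ft_force: [0.2, -0.0, -0.9]
opening: 0.0368
```

Run:
```python
from seg import *
s=monitor.sense(); print(s["t"],np.round(s["position"],4),s["opening"],np.round(s["ft_force"],1))
c=snap("wrist","w13"); snap("side","s13"); snap("scene","c13")
plan([.594,-.118,.06],down(np.radians(-2.5)))
im=load("s13")[0]; a=cv2.resize(im[80:200,240:370],None,fx=3,fy=3,interpolation=cv2.INTER_CUBIC)
im=load("c13")[0]; b=cv2.resize(im[110:230,180:310],None,fx=3,fy=3,interpolation=cv2.INTER_CUBIC)
cv2.imwrite("pics/sc13.png",np.hstack([a,b]))
```

```text
19.0 [ 0.5914 -0.116   0.118 ] 0.036839883870277174 [ 0.2 -0.  -0.9]
shift [0.011, 0.291, 0.012] dist 0.058370668181664004
turn [0.0, -0.0, -0.0] deg 0.02585404496245196
```

View pics/w13.png

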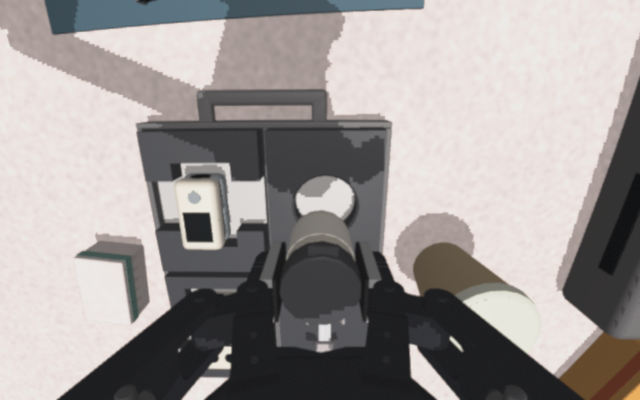

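View pics/sc13.png

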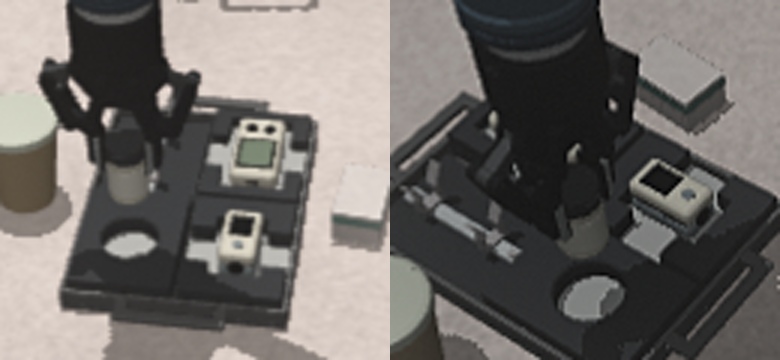

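Run:
```python
from seg import *
c=load("w13"); P=lambda u,v,z: onz(c,(u,v),z)[0].round(4)
print("well",P(296,196,.032),P(355,196,.032),P(325,177,.032))
print("can near bottom", P(320,211,.118-.0291), "cap far", P(320,318,.149),"L",P(283,285,.149),P(361,285,.149))
```

```text
well [ 0.5707 -0.1088  0.032 ] [ 0.6188 -0.111   0.032 ] [ 0.595  -0.0939  0.032 ]
can near bottom [ 0.5907 -0.1008  0.0889] cap far [ 0.5894 -0.1309  0.149 ] L [ 0.5738 -0.1121  0.149 ] [ 0.6084 -0.1137  0.149 ]
```

>>> step_arm(
  increments=[
    [[0.016,0,0.013],[0,0,0],0.8],
    [[0.016,0,0.013],[0,0,0],0.8],
    [[0.016,0.1,0.013],[0,0,0],0.8],
    [[0.016,0.18,0.013],[0,0,0],0.8],
    [[0.016,0.22,0.013],[0,0,0],0.8],
    [[0.016,0.26,0.013],[0,0,0],0.8],
    [[0.016,0.3,0.013],[0,0,0],0.8],
    [[0.016,0.33,0.013],[0,0,0],0.8],
    [[0.016,0.35,0.013],[0,0,0],0.8],
    [[0.016,0.36,0.013],[0,0,0],0.8],
    [[0.016,0.37,0.013],[0,0,0],0.8],
    [[0.016,0.37,0.013],[0,0,0],0.8],
    [[0.016,0.37,0.013],[0,0,0],0.8],
  ],
)

```text
t: 20.23
position: [0.5944, -0.1209, 0.0446]
eef_rot: [[-0.046, 0.001, 0.999], [-0.999, -0.0, -0.046], [0.0, -1.0, 0.001]]
ft_force: [0.3, 0.4, -0.2]
opening: 0.0369
```

>>> step_arm(
  increments=[
    [[-0.005,0.004,0],[0,0,0],0.8],
    [[-0.005,0.008,0],[0,0,0],0.8],
    [[-0.005,0.012,0],[0,0,0],0.8],
    [[-0.005,0.015,0],[0,0,0],0.8],
    [[-0.005,0.018,0],[0,0,0],0.8],
    [[-0.005,0.018,0],[0,0,0],0.8],
  ],
)

```text
t: 20.73
position: [0.5943, -0.1198, 0.0411]
eef_rot: [[-0.046, 0.0, 0.999], [-0.999, -0.0, -0.046], [0.0, -1.0, 0.0]]
ft_force: [-1.9, 0.6, 2.8]
opening: 0.0369
```

>>> step_arm(
  increments=[
    [[0,0.003,0],[0,0,0],0.8],
    [[0,0.003,0],[0,0,0],0.52],
    [[0,0.003,0],[0,0,0],0.47],
    [[0,0.003,0],[0,0,0],0.4],
    [[0,0.003,0],[0,0,0],0.3],
    [[0,0,0],[0,0,0],0.2],
    [[0,-0.05,0],[0,0,0],0.2],
    [[0,-0.2,0],[0,0,0],0.1],
    [[0,-0.4,0],[0,0,0],0],
    [[0,-0.55,0],[0,0,0],0],
    [[0,-0.55,0],[0,0,0],0],
    [[0,-0.55,0],[0,0,0],0],
  ],
)

```text
t: 21.73
position: [0.5959, -0.1204, 0.1541]
eef_rot: [[-0.046, 0.006, 0.999], [-0.999, -0.002, -0.046], [0.002, -1.0, 0.006]]
ft_force: [0.5, 0.3, -1.4]
opening: 0.0854
```

Run:
```python
from seg import *
s=monitor.sense(); print(s["t"],np.round(s["position"],4),s["opening"],np.round(s["ft_force"],1))
c=snap("wrist","w14")
plan([.4525,.100,.135],down(np.radians(13.1)))
```

```text
21.7333 [ 0.5959 -0.1204  0.1541] 0.08544704120297422 [ 0.5  0.3 -1.4]
shift [-1.065, 0.083, -0.76] dist 0.2623018061888341
turn [-0.001, -0.131, 0.0] deg 15.738135666107539
```

View pics/w14.png

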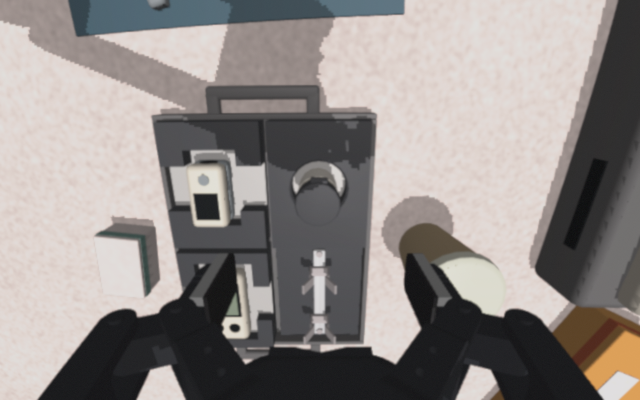

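Run:
```python
from seg import *
c=load("w14")
cv2.imwrite("pics/w14c.png",cv2.resize(c[0][235:355,265:375],None,fx=5,fy=5,interpolation=cv2.INTER_CUBIC))
```

```text
(no output)
```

View pics/w14c.png

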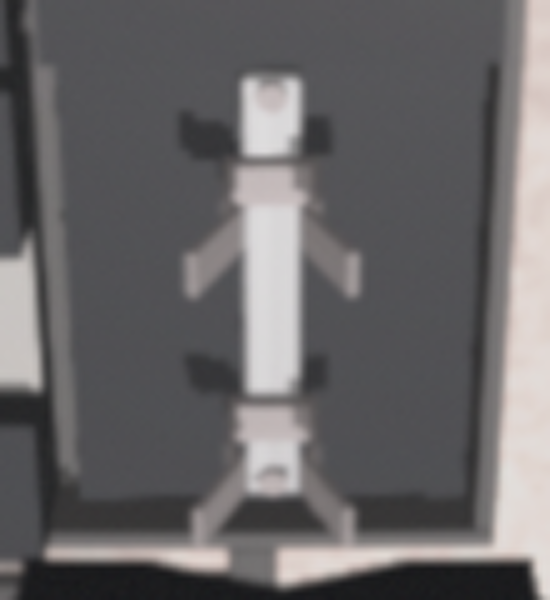

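>>> step_arm(
  increments=[
    [[-0.16,0.02,-0.11],[0,-0.02,0],0],
    [[-0.32,0.04,-0.23],[0,-0.04,0],0],
    [[-0.48,0.06,-0.34],[0,-0.06,0],0],
    [[-0.64,0.08,-0.46],[0,-0.08,0],0],
    [[-0.8,0.08,-0.58],[0,-0.1,0],0],
    [[-0.95,0.08,-0.7],[0,-0.12,0],0],
    [[-1,0.08,-0.76],[0,-0.131,0],0],
    [[-1,0.08,-0.76],[0,-0.131,0],0],
    [[-1,0.08,-0.76],[0,-0.131,0],0],
    [[-1,0.08,-0.76],[0,-0.131,0],0],
  ],
)

```text
t: 22.62
position: [0.4524, 0.0864, 0.1345]
eef_rot: [[0.226, 0.0, 0.974], [-0.974, -0.0, 0.226], [0.001, -1.0, 0.0]]
ft_force: [0.5, 0.2, -0.1]
opening: 0.0851
```

Run:
```python
from seg import *
s=monitor.sense(); print(s["t"],np.round(s["position"],4),s["opening"],np.round(s["ft_force"],1))
c=snap("wrist","w15"); print(c[1][:3,3].round(4))
```

```text
22.6167 [0.4524 0.0864 0.1345] 0.08514806712253808 [ 0.5  0.2 -0.1]
[0.4326 0.166  0.2769]
```

View pics/w15.png

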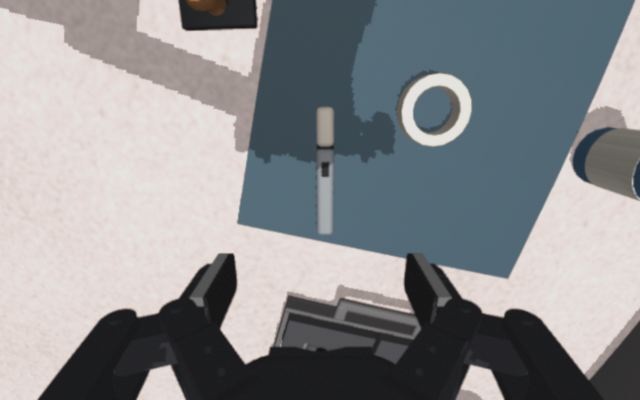

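Run:
```python
from seg import *
c=load("w15"); P=lambda u,v,z: onz(c,(u,v),z)[0].round(4)
g=cv2.cvtColor(c[0],cv2.COLOR_BGR2GRAY)
print([(v,int(g[v,325])) for v in list(range(102,112))+list(range(229,241))])
for r in (130,200,225): print(r,[(u,int(g[r,u])) for u in range(312,338)])
a,b=P(325,106.8,.010),P(325,234.5,.0165); print(a,b,np.linalg.norm((a-b)[:2]),(a+b)/2,np.degrees(np.arctan2(a[1]-b[1],a[0]-b[0])))
print("w",P(317,200,.012),P(333.5,200,.012))
# rail from w14c
d=load("w14"); f=lambda x,y:(265+x/5,235+y/5); Q=lambda x,y,z: onz(d,f(x,y),z)[0].round(4)
print(d[1][:3,3].round(3))
for z in (.012,.016,.020): print(z,"rail ends",Q(271,75,z),Q(270,493,z),"clip base near/far",Q(270,158,z),Q(270,205,z),Q(271,400,z),Q(271,442,z))
print("tips z.052",Q(187,275,.05),Q(355,272,.05),Q(198,522,.05),Q(350,522,.05))
print("tray end rim",Q(270,540,.034))
```

```text
[(102, 71), (103, 70), (104, 71), (105, 73), (106, 92), (107, 118), (108, 139), (109, 151), (110, 156), (111, 160), (229, 169), (230, 169), (231, 168), (232, 163), (233, 149), (234, 125), (235, 108), (236, 103), (237, 102), (238, 103), (239, 103), (240, 104)]
130 [(312, 71), (313, 70), (314, 70), (315, 75), (316, 91), (317, 115), (318, 133), (319, 144), (320, 150), (321, 155), (322, 157), (323, 157), (324, 159), (325, 159), (326, 159), (327, 161), (328, 160), (329, 159), (330, 156), (331, 148), (332, 134), (333, 108), (334, 82), (335, 72), (336, 70), (337, 70)]
200 [(312, 102), (313, 103), (314, 103), (315, 102), (316, 100), (317, 114), (318, 135), (319, 151), (320, 161), (321, 168), (322, 170), (323, 170), (324, 171), (325, 171), (326, 171), (327, 171), (328, 170), (329, 168), (330, 160), (331, 147), (332, 129), (333, 111), (334, 103), (335, 103), (336, 104), (337, 103)]
225 [(312, 103), (313, 103), (314, 102), (315, 100), (316, 99), (317, 111), (318, 131), (319, 147), (320, 158), (321, 166), (322, 168), (323, 168), (324, 169), (325, 170), (326, 170), (327, 170), (328, 170), (329, 1
[... 308 characters left out ...]
-0.1946  0.012 ] [ 0.5854 -0.3092  0.012 ] clip base near/far [ 0.5899 -0.2152  0.012 ] [ 0.5893 -0.2273  0.012 ] [ 0.587  -0.2812  0.012 ] [ 0.5864 -0.2937  0.012 ]
0.016 rail ends [ 0.5912 -0.1924  0.016 ] [ 0.5856 -0.3054  0.016 ] clip base near/far [ 0.59   -0.2127  0.016 ] [ 0.5894 -0.2247  0.016 ] [ 0.5871 -0.2778  0.016 ] [ 0.5866 -0.2901  0.016 ]
0.02 rail ends [ 0.5913 -0.1902  0.02  ] [ 0.5858 -0.3016  0.02  ] clip base near/far [ 0.5901 -0.2102  0.02  ] [ 0.5896 -0.222   0.02  ] [ 0.5873 -0.2744  0.02  ] [ 0.5867 -0.2865  0.02  ]
tips z.052 [ 0.5732 -0.2174  0.05  ] [ 0.6065 -0.2184  0.05  ] [ 0.5714 -0.2801  0.05  ] [ 0.6037 -0.2818  0.05  ]
tray end rim [ 0.5857 -0.3019  0.034 ]
```

```bash
python3 - <<'E'
from seg import *
m=eyes.camera_model("wrist"); cam=(0,np.array(m["mount"]),np.array(m["intrinsics"]),m["k1"])
for z in (.0425,.023,.019,.017):
  for y in (0,-.003,-.013,-.02):
    print(z,y,[proj(cam,[[x,y,s*z]]).round(0)[0].tolist() for x in (-.011,.011) for s in (-1,1)])
plan([.4522,.1026,.008],down(np.radians(13.2)))
E
python3 - <<'E'
import cv2,numpy as np,sys
sys.path.insert(0,'.')
a=cv2.imread('pics/w15.png')[230:340,150:490]
b=cv2.imread('pics/w6.png')[230:340,150:490]
cv2.imwrite('pics/fing.png',cv2.resize(np.vstack([a,b]),None,fx=2.3,fy=2.3))
E
```

```text
0.0425 0 [[243.0, 238.0], [402.0, 238.0], [246.0, 274.0], [398.0, 274.0]]
0.0425 -0.003 [[242.0, 241.0], [403.0, 241.0], [245.0, 277.0], [399.0, 277.0]]
0.0425 -0.013 [[237.0, 250.0], [408.0, 250.0], [241.0, 288.0], [404.0, 288.0]]
0.0425 -0.02 [[233.0, 257.0], [413.0, 257.0], [237.0, 296.0], [408.0, 296.0]]
0.023 0 [[279.0, 238.0], [365.0, 238.0], [281.0, 274.0], [363.0, 274.0]]
0.023 -0.003 [[279.0, 241.0], [366.0, 241.0], [280.0, 277.0], [364.0, 277.0]]
0.023 -0.013 [[276.0, 250.0], [369.0, 250.0], [278.0, 288.0], [367.0, 288.0]]
0.023 -0.02 [[274.0, 257.0], [371.0, 257.0], [276.0, 296.0], [369.0, 296.0]]
0.019 0 [[287.0, 238.0], [358.0, 238.0], [288.0, 274.0], [356.0, 274.0]]
0.019 -0.003 [[286.0, 241.0], [359.0, 241.0], [288.0, 277.0], [357.0, 277.0]]
0.019 -0.013 [[284.0, 250.0], [361.0, 250.0], [286.0, 288.0], [359.0, 288.0]]
0.019 -0.02 [[282.0, 257.0], [363.0, 257.0], [284.0, 296.0], [361.0, 296.0]]
0.017 0 [[291.0, 238.0], [354.0, 238.0], [292.0, 274.0], [353.0, 274.0]]
0.017 -0.003 [[290.0, 241.0], [355.0, 241.0], [291.0, 277.0], [353.0, 277.0]]
0.017 -0.013 [[288.0, 250.0], [357.0, 250.0], [290.0, 288.0], [355.0, 288.0]]
0.017 -0.02 [[287.0, 258.0], [359.0, 257.0], [288.0, 297.0], [357.0, 296.0]]
shift [-0.081, 0.633, 0.016] dist 0.12758198896856252
turn [-0.0, -0.002, 0.0] deg 0.19883285203833745
```

View pics/fing.png

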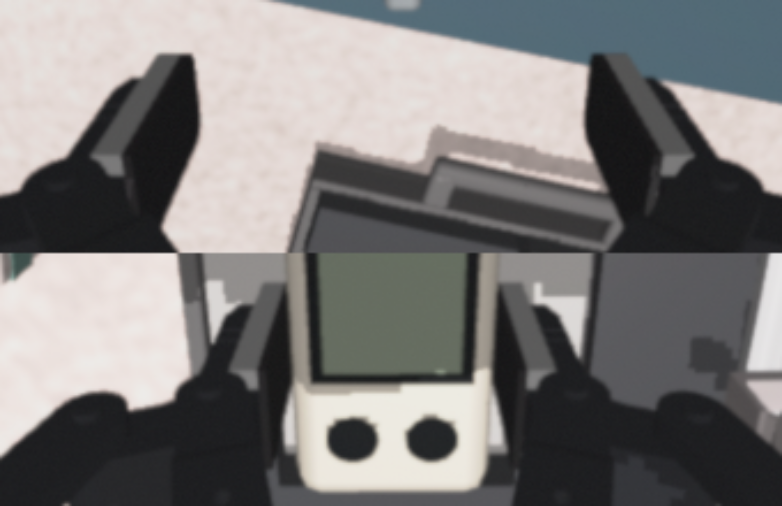

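>>> step_arm(
  increments=[
    [[-0.081,0.1,0.016],[0,0,0],0],
    [[-0.081,0.25,0.016],[0,0,0],0],
    [[-0.081,0.4,0.016],[0,0,0],0],
    [[-0.081,0.53,0.016],[0,0,0],0],
    [[-0.081,0.61,0.016],[0,0,0],0.2],
    [[-0.081,0.637,0.016],[0,0,0],0.4],
    [[-0.081,0.637,0.016],[0,0,0],0.5],
    [[-0.081,0.637,0.016],[0,0,0],0.6],
    [[-0.081,0.637,0.016],[0,0,0],0.7],
    [[-0.081,0.637,0.016],[0,0,0],0.75],
    [[-0.081,0.637,0.016],[0,0,0],0.8],
    [[-0.081,0.637,0.016],[0,0,0],0.85],
    [[-0.081,0.637,0.016],[0,0,0],0.9],
    [[-0.081,0.637,0.016],[0,0,0],1],
    [[-0.081,0.637,0.016],[0,0,0],1],
    [[-0.081,0.637,0.016],[0,0,0],1],
    [[-0.081,0.637,0.016],[0,0,0],1],
  ],
  grip_force=60,
)

```text
t: 24.08
position: [0.452, 0.1035, 0.0085]
eef_rot: [[0.227, 0.002, 0.974], [-0.974, -0.0, 0.227], [0.001, -1.0, 0.002]]
ft_force: [-0.8, -0.3, 5.9]
opening: 0.0135
```

>>> step_arm(
  increments=[
    [[0,-0.03,0],[0,0,0],1],
    [[0,-0.12,0],[0,0,0],1],
    [[0,-0.27,0],[0,0,0],1],
    [[0,-0.42,0],[0,0,0],1],
    [[0,-0.57,0],[0,0,0],1],
    [[0.08,-0.65,0.01],[0,0,0],1],
    [[0.2,-0.65,0.03],[0,0.02,0],1],
    [[0.4,-0.65,0.06],[0,0.05,0],1],
    [[0.6,-0.65,0.09],[0,0.08,0],1],
    [[0.8,-0.65,0.12],[0,0.11,0],1],
    [[0.95,-0.65,0.14],[0,0.13,0],1],
    [[0.95,-0.65,0.14],[0,0.13,0],1],
  ],
  grip_force=80,
)

```text
t: 25.08
position: [0.5239, -0.0807, 0.1382]
eef_rot: [[-0.05, 0.003, 0.999], [-0.999, -0.003, -0.05], [0.003, -1.0, 0.004]]
ft_force: [-0.3, 0.1, -0.1]
opening: 0.0124
```

Run:
```python
from seg import *
plan([.5884,-.248,.14],down(np.radians(-2.5)))
c=snap("wrist","w16"); s=monitor.sense(); print(np.round(s["position"],4),s["opening"])
```

```text
shift [0.819, -0.005, 0.364] dist 0.17926935450163095
turn [-0.002, -0.003, 0.001] deg 0.4573825915632039
[ 0.5223 -0.078   0.1378] 0.012733921706367238
```

View pics/w16.png

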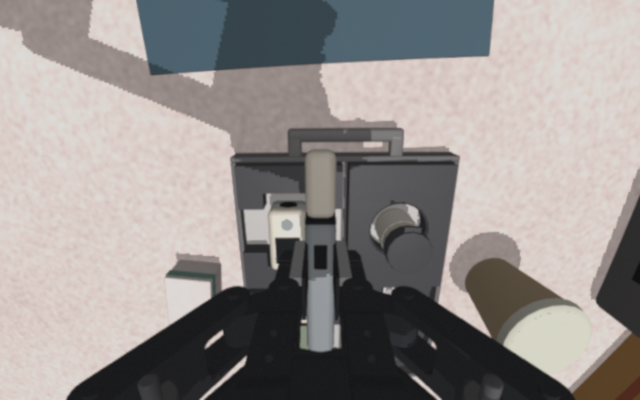

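Run:
```python
from seg import *
c=load("w16"); P=lambda u,v,z: onz(c,(u,v),z)[0].round(4)
for z in (.140,.1465): 
  a,b=P(320,150,z),P(321,352,z); print(z,a,b,np.linalg.norm(a-b),(a+b)/2,"w",P(305,200,z),P(337,200,z))
cv2.imwrite("pics/w16c.png",cv2.resize(c[0][140:360,240:400],None,fx=2.7,fy=2.7,interpolation=cv2.INTER_CUBIC))
```

```text
0.14 [ 0.5255 -0.0224  0.14  ] [ 0.5198 -0.1473  0.14  ] 0.1250299964008637 [ 0.52265 -0.08485  0.14   ] w [ 0.5167 -0.0473  0.14  ] [ 0.5328 -0.0481  0.14  ]
0.1465 [ 0.5255 -0.0213  0.1465] [ 0.5201 -0.1404  0.1465] 0.11922235528624654 [ 0.5228  -0.08085  0.1465 ] w [ 0.5171 -0.045   0.1465] [ 0.5325 -0.0458  0.1465]
```

View pics/w16c.png

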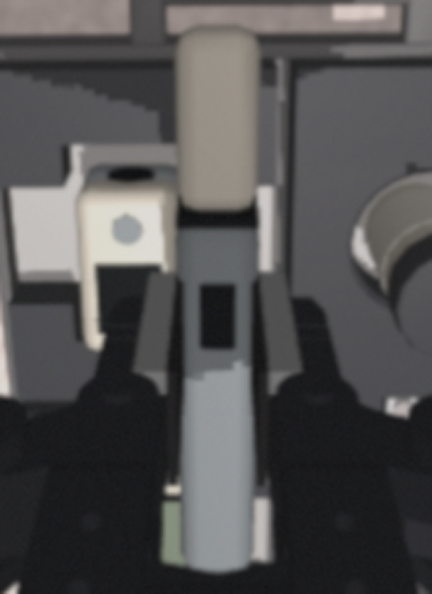

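>>> step_arm(
  increments=[
    [[0.15,0,0.07],[0,0,0],1],
    [[0.3,0,0.14],[0,0,0],1],
    [[0.45,0,0.2],[0,0,0],1],
    [[0.6,0,0.27],[0,0,0],1],
    [[0.75,0,0.33],[0,0,0],1],
    [[0.82,0,0.365],[0,0,0],1],
    [[0.82,0,0.365],[0,0,0],1],
    [[0.82,0,0.365],[0,0,0],1],
    [[0.82,0,0.365],[0,0,0],1],
  ],
)

```text
t: 25.88
position: [0.5864, -0.2403, 0.1372]
eef_rot: [[-0.043, -0.001, 0.999], [-0.999, 0.001, -0.043], [-0.001, -1.0, -0.001]]
ft_force: [0.0, -0.7, -0.2]
opening: 0.0125
```

Run:
```python
from seg import *
s=monitor.sense(); print(np.round(s["position"],4),s["opening"],s["t"])
plan([.5884,-.248,.06],down(np.radians(-2.5)))
snap("wrist","w17"); snap("side","s17"); snap("scene","c17")
im=load("s17")[0]; a=cv2.resize(im[60:200,240:370],None,fx=3,fy=3,interpolation=cv2.INTER_CUBIC)
im=load("c17")[0]; b=cv2.resize(im[90:230,150:280],None,fx=3,fy=3,interpolation=cv2.INTER_CUBIC)
cv2.imwrite("pics/sc17.png",np.hstack([a,b]))
```

```text
[ 0.5864 -0.2403  0.1372] 0.012540670715218666 25.8833
shift [0.039, 0.386, 0.012] dist 0.07761797835891979
turn [0.001, 0.0, -0.001] deg 0.11569460869735788
```

View pics/w17.png

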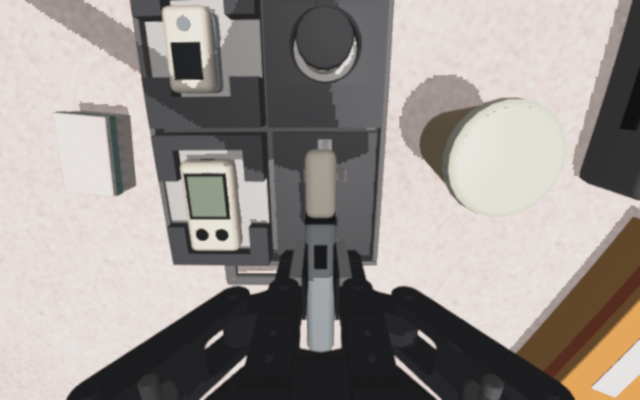

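View pics/sc17.png

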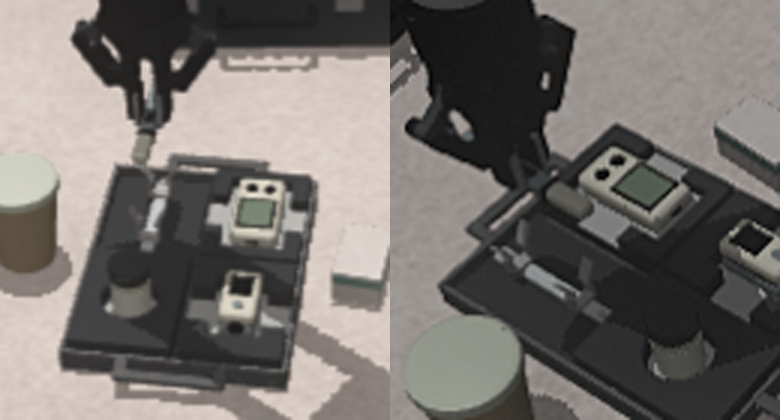

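```bash
python3 - <<'E'
from seg import *
c=load("w17"); im=c[0]
g=cv2.cvtColor(im,cv2.COLOR_BGR2GRAY).astype(int)
for r in (170,190,205,240,300,320,340): print(r,g[r,298:346].tolist())
print([(v,int(g[v,320])) for v in list(range(144,158))+list(range(346,358))])
E
python3 - <<'E'
import cv2
im=cv2.imread('pics/w17.png'); cv2.imwrite('pics/w17c.png',cv2.resize(im[135:360,250:400],None,fx=2.6,fy=2.6,interpolation=cv2.INTER_CUBIC))
E
```

```text
170 [65, 61, 61, 61, 66, 81, 99, 112, 123, 134, 140, 144, 148, 152, 155, 157, 158, 158, 158, 158, 159, 159, 158, 158, 159, 159, 159, 159, 159, 160, 158, 155, 152, 147, 143, 137, 128, 115, 104, 99, 98, 98, 98, 98, 98, 99, 106, 112]
190 [84, 69, 61, 59, 59, 59, 69, 92, 115, 130, 137, 143, 147, 150, 153, 156, 156, 157, 156, 156, 157, 156, 156, 157, 156, 158, 158, 158, 157, 158, 157, 155, 153, 150, 145, 137, 125, 112, 103, 101, 101, 100, 100, 101, 101, 100, 101, 100]
205 [94, 91, 82, 65, 59, 59, 64, 86, 111, 127, 136, 142, 145, 147, 152, 154, 155, 154, 155, 156, 155, 156, 156, 156, 156, 156, 156, 156, 157, 156, 154, 153, 151, 148, 146, 138, 124, 110, 100, 98, 98, 98, 97, 98, 98, 98, 98, 98]
240 [86, 85, 86, 86, 86, 86, 82, 81, 87, 95, 98, 101, 104, 105, 107, 109, 109, 109, 109, 109, 109, 109, 109, 109, 109, 110, 109, 110, 110, 109, 109, 107, 106, 104, 101, 97, 94, 90, 95, 100, 95, 89, 87, 87, 87, 88, 89, 91]
300 [27, 29, 28, 29, 34, 39, 37, 36, 53, 92, 125, 138, 145, 153, 159, 163, 163, 163, 164, 164, 164, 164, 164, 164, 164, 165, 165, 165, 165, 165, 163, 159, 153, 148, 136, 108, 64, 38, 37, 38, 36, 31, 28, 26, 26, 29, 28, 28]
320 [31, 34, 70, 129, 177, 188, 189, 191, 173, 128, 123, 135, 143, 150, 157, 161, 162, 163, 162, 163, 163, 163, 163, 163, 164, 164, 164, 164, 164, 163, 160, 155, 150, 144, 133, 129, 157, 180, 182, 184, 177, 141, 82, 36, 31, 29, 26, 26]
340 [43, 96, 166, 215, 221, 218, 216, 211, 189, 139, 121, 132, 139, 141, 145, 156, 161, 162, 162, 162, 163, 162, 162, 163, 163, 164, 163, 164, 163, 162, 158, 153, 148, 141, 135, 155, 197, 218, 221, 220, 219, 211, 171, 105, 51, 28, 28, 26]
[(144, 149), (145, 150), (146, 152), (147, 152), (148, 143), (149, 126), (150, 118), (151, 123), (152, 132), (153, 141), (154, 148), (155, 151), (156, 154), (157, 155), (346, 162), (347, 162), (348, 162), (349, 161), (350, 150), (351, 118), (352, 73), (353, 38), (354, 29), (355, 28), (356, 27), (357, 25)]
```

View pics/w17c.png

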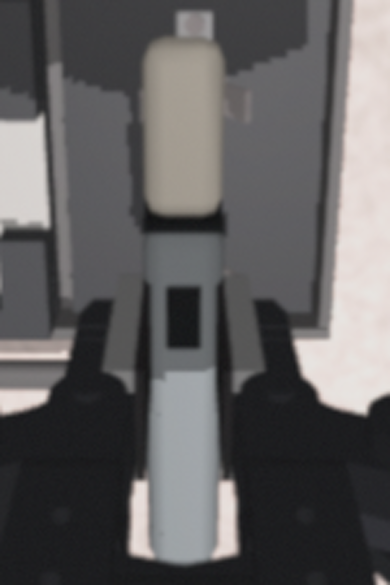

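Run:
```python
from seg import *
c=load("w17"); P=lambda u,v,z: onz(c,(u,v),z)[0]
def edges(r,lo=300,hi=345):
    pass
for z in (.135,.140,.145):
  print(z,[(r,round(1000*np.linalg.norm(P(a,r,z)-P(b,r,z)),2)) for r,a,b in ((190,305,335),(205,305.2,334.8),(300,306.6,333.4),(340,307,333))])
o=load("w15")
print("on mat:",[(r,round(1000*np.linalg.norm(onz(o,(a,r),.010)[0]-onz(o,(b,r),.010)[0]),2)) for r,a,b in ((130,316.6,333),(200,317.3,332.7))])
# ends under tilt hypotheses: side view triangulation of ivory end and grey end
w=load("w17"); 
for tilt in (-3,-2,-1,0,1,2,3):
    t=np.radians(tilt); 
    # points at top surface: along tool x, offset k, height h
    s=np.array([.5864,-.2403,.1372]); ux=np.array([-.043,-.999,0])
    print(tilt,[proj(w,s+ux*(k+.0)*np.cos(t)+np.array([0,0,zz+k*np.sin(t)])).round(1)[0].tolist() for k,zz in ((-.06,.0085),(-.06,-.0055),(.06,.0085))])
```

```text
0.135 [(190, np.float64(15.39)), (205, np.float64(15.44)), (300, np.float64(15.77)), (340, np.float64(16.22))]
0.14 [(190, np.float64(14.86)), (205, np.float64(14.91)), (300, np.float64(15.22)), (340, np.float64(15.66))]
0.145 [(190, np.float64(14.33)), (205, np.float64(14.38)), (300, np.float64(14.68)), (340, np.float64(15.1))]
on mat: [(130, np.float64(14.57)), (200, np.float64(14.74))]
-3 [[323.0, 150.0], [322.7, 145.3], [322.2, 348.6]]
-2 [[322.9, 149.5], [322.7, 144.9], [322.2, 350.1]]
-1 [[322.9, 149.1], [322.7, 144.5], [322.3, 351.5]]
0 [[322.9, 148.7], [322.7, 144.2], [322.3, 352.9]]
1 [[322.9, 148.3], [322.6, 143.9], [322.3, 354.3]]
2 [[322.9, 148.0], [322.6, 143.7], [322.3, 355.8]]
3 [[322.8, 147.8], [322.6, 143.5], [322.3, 357.2]]
```

Run:
```python
from seg import *
c=load("w17"); P=lambda u,v,z: onz(c,(u,v),z)[0].round(4)
a,b=P(320,149.5,.1457),P(320,351.5,.1457); print(a,b,(a+b)/2,np.linalg.norm(a-b))
print("rail top end",P(324,139.5,.020), "centre dir -> -56?")
plan([.5884,-.248,.062],down(np.radians(-2.5)))
```

```text
[ 0.5876 -0.1807  0.1457] [ 0.5825 -0.2991  0.1457] [ 0.58505 -0.2399   0.1457 ] 0.11850978862524392
rail top end [ 0.5905 -0.1925  0.02  ] centre dir -> -56?
shift [0.037, 0.378, 0.01] dist 0.07595391205253287
turn [0.0, 0.001, -0.0] deg 0.08522084709993365
```

>>> step_arm(
  increments=[
    [[0.035,0,0.013],[0,0,0],1],
    [[0.035,0,0.013],[0,0,0],1],
    [[0.035,0.1,0.013],[0,0,0],1],
    [[0.035,0.2,0.013],[0,0,0],1],
    [[0.035,0.3,0.013],[0,0,0],1],
    [[0.035,0.35,0.013],[0,0,0],1],
    [[0.035,0.378,0.013],[0,0,0],1],
    [[0.035,0.378,0.013],[0,0,0],1],
    [[0.035,0.378,0.013],[0,0,0],1],
  ],
)

```text
t: 26.78
position: [0.5898, -0.2496, 0.0623]
eef_rot: [[-0.044, 0.001, 0.999], [-0.999, -0.0, -0.044], [0.0, -1.0, 0.001]]
ft_force: [-0.1, 0.0, 0.1]
opening: 0.0127
```

Run:
```python
from seg import *
s=monitor.sense(); print(np.round(s["position"],4),s["opening"],s["t"],np.round(s["ft_force"],1))
snap("wrist","w18"); snap("side","s18"); snap("scene","c18")
im=load("w18")[0]; w=cv2.resize(im[130:360,220:430],None,fx=1.83,fy=1.83,interpolation=cv2.INTER_CUBIC)
im=load("c18")[0]; b=cv2.resize(im[130:215,150:245],None,fx=4.95,fy=4.95,interpolation=cv2.INTER_CUBIC)[:w.shape[0]]
print(w.shape,b.shape)
cv2.imwrite("pics/sc18.png",np.hstack([w,np.pad(b,((0,w.shape[0]-b.shape[0]),(0,0),(0,0)))])[:, :800])
```

```text
[ 0.5898 -0.2496  0.0623] 0.01266479906539981 26.7833 [-0.1  0.   0.1]
(421, 384, 3) (421, 470, 3)
```

View pics/sc18.png

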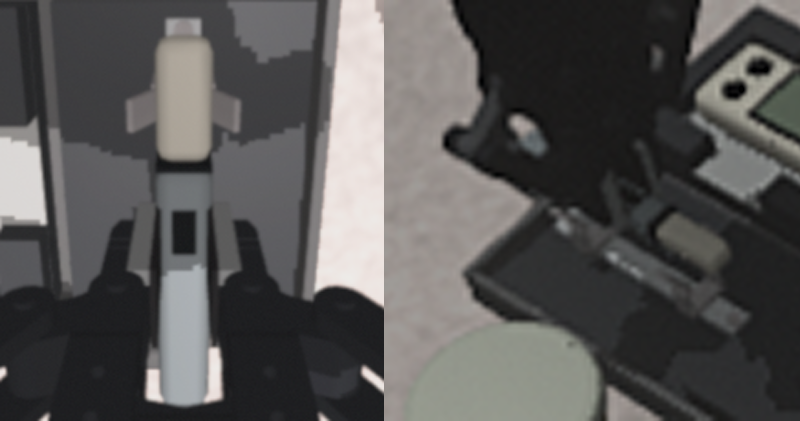

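Run:
```python
from seg import *
c=load("w18"); P=lambda u,v,z: onz(c,(u,v),z)[0].round(4)
cv2.imwrite("pics/w18c.png",cv2.resize(c[0][130:215,270:370],None,fx=7,fy=7,interpolation=cv2.INTER_CUBIC))
```

```text
(no output)
```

View pics/w18c.png

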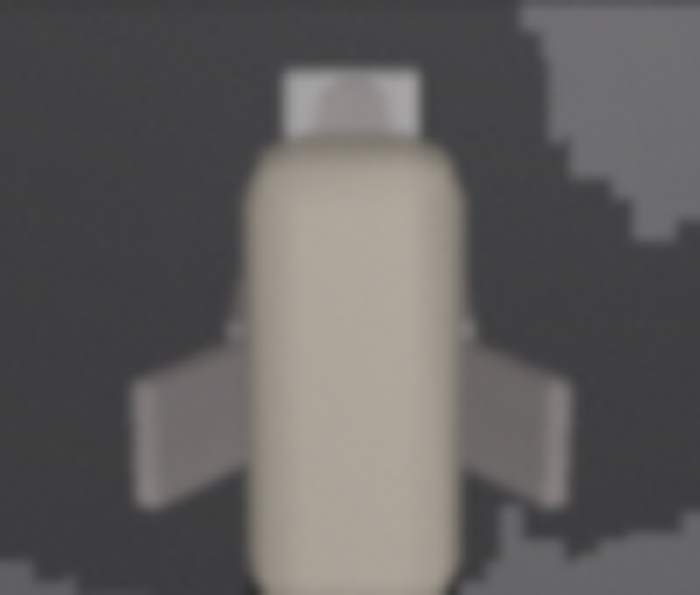

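Run:
```python
from seg import *
c=load("w18"); f=lambda x,y:(270+x/7,130+y/7); P=lambda x,y,z: onz(c,f(x,y),z)[0].round(4)
print("clip tips L",P(140,380,.052),P(145,508,.052),"R",P(570,380,.052),P(565,508,.052))
print("rail end",P(350,70,.02),P(350,70,.018)); print("pen near end top",P(352,150,.0705),"bottom",P(352,142,.058))
a=P(352,150,.0705);b=onz(c,(320,351.5),.0705)[0]; print(b,(a+b)/2)
print("pen sides",P(248,350,.064),P(460,350,.064))
plan([.5894,-.2475,.0555],down(np.radians(-2.5)))
```

```text
clip tips L [ 0.574  -0.2111  0.052 ] [ 0.5735 -0.2215  0.052 ] R [ 0.607  -0.2126  0.052 ] [ 0.6065 -0.223   0.052 ]
rail end [ 0.591  -0.1924  0.02  ] [ 0.591  -0.1927  0.018 ]
pen near end top [ 0.5911 -0.1909  0.0705] bottom [ 0.5911 -0.1925  0.058 ]
[ 0.58574918 -0.3087937   0.0705    ] [ 0.58842459 -0.24984685  0.0705    ]
pen sides [ 0.5831 -0.2059  0.064 ] [ 0.5981 -0.2065  0.064 ]
shift [-0.012, 0.038, -0.004] dist 0.007993444727982356
turn [-0.001, -0.0, 0.001] deg 0.1383823097292248
```

>>> step_arm(
  increments=[
    [[-0.003,0.03,0],[0,0,0],1],
    [[-0.003,0.06,0],[0,0,0],1],
    [[-0.003,0.08,0],[0,0,0],1],
    [[-0.003,0.09,0],[0,0,0],1],
    [[-0.003,0.1,0],[0,0,0],1],
    [[-0.003,0.11,0],[0,0,0],1],
    [[-0.003,0.11,0],[0,0,0],1],
  ],
)

```text
t: 27.52
position: [0.5894, -0.2488, 0.0394]
eef_rot: [[-0.044, -0.0, 0.999], [-0.999, 0.0, -0.044], [-0.0, -1.0, -0.0]]
ft_force: [0.4, 0.2, 1.0]
opening: 0.013
```

>>> step_arm(
  increments=[
    [[0,0.01,0],[0,0,0],1],
    [[0,0.02,0],[0,0,0],1],
    [[0,0.03,0],[0,0,0],1],
    [[0,0.035,0],[0,0,0],1],
    [[0,0.035,0],[0,0,0],1],
  ],
)

```text
t: 27.93
position: [0.5894, -0.2488, 0.0325]
eef_rot: [[-0.044, -0.0, 0.999], [-0.999, -0.0, -0.044], [0.0, -1.0, -0.0]]
ft_force: [0.8, -0.5, 1.0]
opening: 0.0131
```

>>> step_arm(
  increments=[
    [[0,0.007,0],[0,0,0],1],
    [[0,0.014,0],[0,0,0],1],
    [[0,0.02,0],[0,0,0],1],
    [[0,0.026,0],[0,0,0],1],
    [[0,0.026,0],[0,0,0],1],
  ],
)

```text
t: 28.35
position: [0.5891, -0.2485, 0.0269]
eef_rot: [[-0.044, -0.001, 0.999], [-0.999, 0.001, -0.044], [-0.001, -1.0, -0.001]]
ft_force: [-0.4, -0.1, -0.6]
opening: 0.013
```

Run:
```python
from seg import *
s=monitor.sense(); print(np.round(s["position"],4),s["opening"],s["t"],np.round(s["ft_force"],1))
snap("wrist","w19"); snap("scene","c19")
im=load("w19")[0]; w=cv2.resize(im[130:360,220:430],None,fx=1.83,fy=1.83,interpolation=cv2.INTER_CUBIC)
im=load("c19")[0]; b=cv2.resize(im[130:215,150:245],None,fx=4.95,fy=4.95,interpolation=cv2.INTER_CUBIC)[:421]
cv2.imwrite("pics/sc19.png",np.hstack([w,np.pad(b,((0,421-b.shape[0]),(0,0),(0,0)))])[:, :800])
```

```text
[ 0.5891 -0.2485  0.0269] 0.012964228604147681 28.35 [-0.4 -0.1 -0.6]
```

View pics/sc19.png

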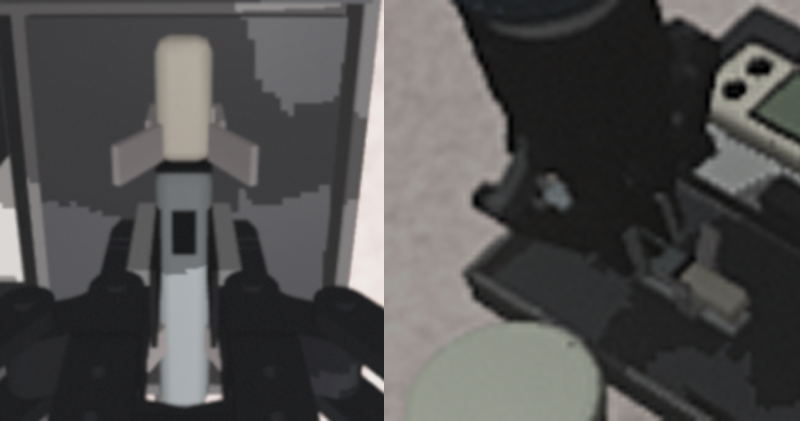

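Run:
```python
from seg import *
c=load("w19")
cv2.imwrite("pics/w19c.png",cv2.resize(c[0][130:245,265:375],None,fx=5.2,fy=5.2,interpolation=cv2.INTER_CUBIC))
```

```text
(no output)
```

View pics/w19c.png

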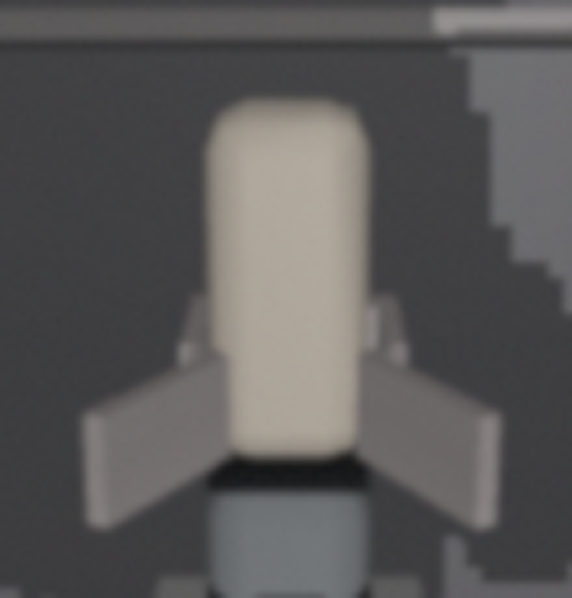

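>>> step_arm(
  increments=[
    [[0,0.004,0],[0,0,0],1],
    [[0,0.008,0],[0,0,0],1],
    [[0,0.008,0],[0,0,0],1],
  ],
)

```text
t: 28.7
position: [0.5892, -0.2487, 0.0257]
eef_rot: [[-0.044, -0.0, 0.999], [-0.999, 0.0, -0.044], [-0.0, -1.0, -0.0]]
ft_force: [1.6, -0.0, -0.5]
opening: 0.0129
```

>>> step_arm(
  increments=[
    [[0,0.004,0],[0,0,0],1],
    [[0,0.008,0],[0,0,0],1],
    [[0,0.008,0],[0,0,0],1],
  ],
)

```text
t: 28.95
position: [0.5901, -0.2493, 0.0254]
eef_rot: [[-0.044, 0.002, 0.999], [-0.999, -0.001, -0.044], [0.001, -1.0, 0.002]]
ft_force: [-0.8, -0.5, 4.5]
opening: 0.013
```

Now there is a 4.5 N push back with the underside at about 0.020, so the pen is bottoming out. I'll press a little harder to be sure.

>>> step_arm(
  increments=[
    [[0,0.004,0],[0,0,0],1],
    [[0,0.008,0],[0,0,0],1],
    [[0,0.008,0],[0,0,0],1],
  ],
)

```text
t: 29.2
position: [0.5904, -0.2495, 0.0252]
eef_rot: [[-0.044, 0.003, 0.999], [-0.999, -0.002, -0.044], [0.002, -1.0, 0.003]]
ft_force: [-2.3, 0.1, 13.0]
opening: 0.013
```

Run:
```python
from seg import *
c=snap("wrist","w20")
cv2.imwrite("pics/w20c.png",cv2.resize(c[0][130:245,265:375],None,fx=5.2,fy=5.2,interpolation=cv2.INTER_CUBIC))
```

```text
(no output)
```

View pics/w20c.png

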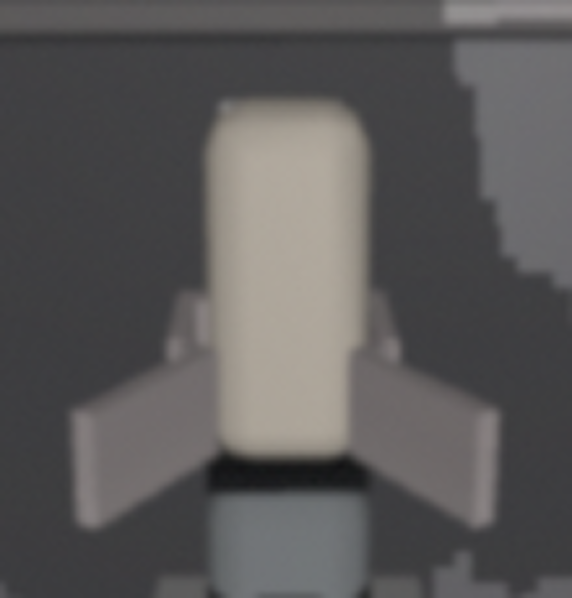

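>>> step_arm(
  increments=[
    [[0,-0.015,0],[0,0,0],1],
    [[0,-0.015,0],[0,0,0],0.75],
    [[0,-0.015,0],[0,0,0],0.65],
    [[0,-0.015,0],[0,0,0],0.55],
    [[0,-0.015,0],[0,0,0],0.5],
    [[0,-0.015,0],[0,0,0],0.5],
    [[0,-0.1,0],[0,0,0],0.5],
    [[0,-0.25,0],[0,0,0],0.4],
    [[0,-0.45,0],[0,0,0],0.2],
    [[0,-0.6,0],[0,0,0],0],
    [[-0.15,-0.7,0],[0,0,0],0],
    [[-0.3,-0.7,0],[0,0,0],0],
    [[-0.4,-0.7,0],[0,0,0],0],
    [[-0.4,-0.7,0],[0,0,0],0],
    [[-0.4,-0.7,0],[0,0,0],0],
    [[-0.4,-0.7,0],[0,0,0],0],
  ],
)

```text
t: 30.58
position: [0.5929, -0.1692, 0.1625]
eef_rot: [[-0.044, -0.0, 0.999], [-0.999, -0.0, -0.044], [0.0, -1.0, -0.0]]
ft_force: [0.4, 0.9, 0.4]
opening: 0.0854
```

Run:
```python
from seg import *
s=monitor.sense(); print(np.round(s["position"],4),s["opening"],s["t"],np.round(s["ft_force"],1))
c=snap("wrist","w21")
cv2.imwrite("pics/w21c.png",cv2.resize(c[0][90:320,220:420],None,fx=2.6,fy=2.6,interpolation=cv2.INTER_CUBIC))
```

```text
[ 0.5929 -0.1692  0.1625] 0.0853865174941326 30.5833 [0.4 0.9 0.4]
```

View pics/w21.png

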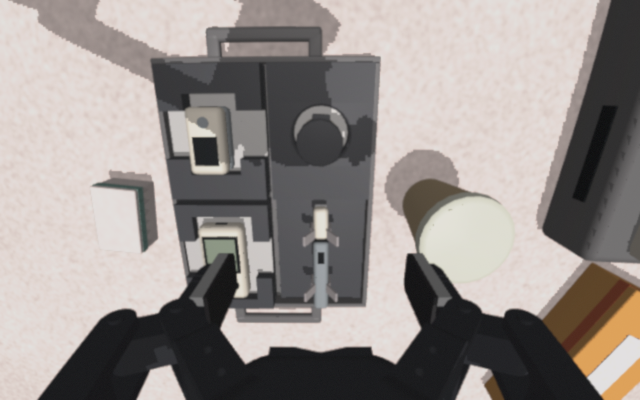

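View pics/w21c.png

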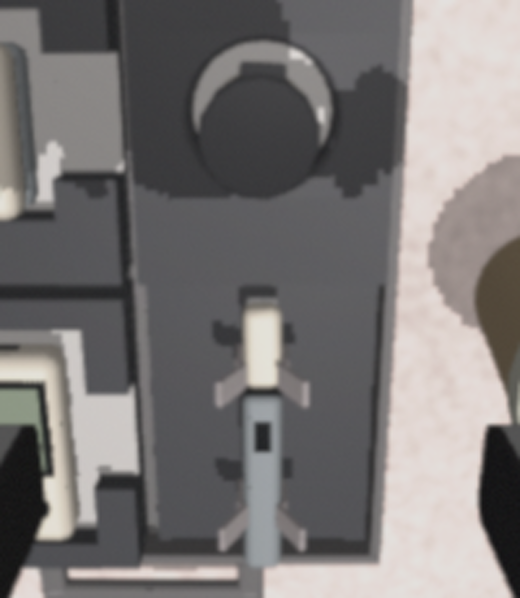

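Run:
```python
from seg import *
c=load("w21"); f=lambda x,y:(220+x/2.6,90+y/2.6); P=lambda x,y,z: onz(c,f(x,y),z)[0].round(4)
print("cam",c[1][:3,3].round(3))
for z in (.030,.034): print(z,"pen",P(262,306,z),P(263,564,z),(P(262,306,z)+P(263,564,z))/2,np.linalg.norm(P(262,306,z)-P(263,564,z)))
print("clip tips",[P(x,y,.052).tolist() for x,y in ((220,375),(218,405),(304,372),(305,405),(222,522),(222,550),(300,520),(302,548))])
print("rail near end",P(262,297,.02))
cv2.imwrite("pics/w21d.png",cv2.resize(c[0][195:312,290:350],None,fx=5,fy=5,interpolation=cv2.INTER_CUBIC))
# prediction of leaf gap
```

```text
cam [ 0.595 -0.088  0.305]
0.03 pen [ 0.5913 -0.1906  0.03  ] [ 0.5866 -0.3102  0.03  ] [ 0.58895 -0.2504   0.03   ] 0.11969231387186062
0.034 pen [ 0.5914 -0.1891  0.034 ] [ 0.5867 -0.307   0.034 ] [ 0.58905 -0.24805  0.034  ] 0.11799364389660996
clip tips [[0.5753, -0.2084, 0.052], [0.5738, -0.2206, 0.052], [0.6058, -0.2086, 0.052], [0.6058, -0.222, 0.052], [0.5721, -0.2717, 0.052], [0.5713, -0.2849, 0.052], [0.6026, -0.2721, 0.052], [0.6031, -0.2854, 0.052]]
rail near end [ 0.5914 -0.1906  0.02  ]
```

View pics/w21d.png

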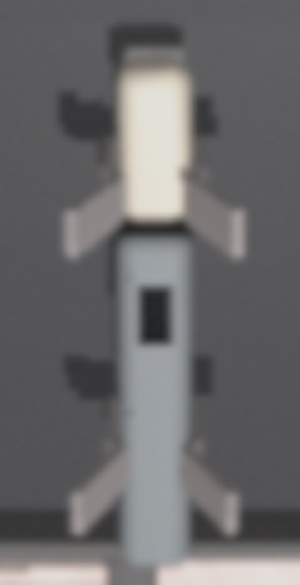

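The pen's leaves lap over it and their tips are back about 31 mm apart, which means snapped. I'll confirm its height with a gentle touch from above, jaws shut.

Run:
```python
from seg import *
plan([.589,-.2475,.05],down(np.radians(-2.5)))
```

```text
shift [0.39, 0.562, -0.002] dist 0.1367824115343058
turn [0.0, -0.0, 0.0] deg 0.05048945493088166
```

>>> step_arm(
  increments=[
    [[0.15,0,-0.002],[0,0,0],0.5],
    [[0.3,0,-0.002],[0,0,0],1],
    [[0.385,0,-0.002],[0,0,0],1],
    [[0.385,0.1,-0.002],[0,0,0],1],
    [[0.385,0.2,-0.002],[0,0,0],1],
    [[0.385,0.3,-0.002],[0,0,0],1],
    [[0.385,0.4,-0.002],[0,0,0],1],
    [[0.385,0.5,-0.002],[0,0,0],1],
    [[0.385,0.56,-0.002],[0,0,0],1],
    [[0.385,0.59,-0.002],[0,0,0],1],
    [[0.385,0.61,-0.002],[0,0,0],1],
    [[0.385,0.62,-0.002],[0,0,0],1],
    [[0.385,0.62,-0.002],[0,0,0],1],
  ],
)

```text
t: 31.72
position: [0.5895, -0.2461, 0.0392]
eef_rot: [[-0.044, 0.001, 0.999], [-0.999, -0.0, -0.044], [0.0, -1.0, 0.001]]
ft_force: [-0.6, -0.2, 0.3]
opening: -0.0
```

>>> step_arm(
  increments=[
    [[0,0.005,0],[0,0,0],1],
    [[0,0.01,0],[0,0,0],1],
    [[0,0.015,0],[0,0,0],1],
    [[0,0.02,0],[0,0,0],1],
    [[0,0.025,0],[0,0,0],1],
    [[0,0.025,0],[0,0,0],1],
  ],
)

```text
t: 32.22
position: [0.5896, -0.2459, 0.0346]
eef_rot: [[-0.044, 0.001, 0.999], [-0.999, -0.001, -0.044], [0.001, -1.0, 0.001]]
ft_force: [-1.5, 0.8, 4.1]
opening: 0.0002
```

>>> step_arm(
  increments=[
    [[0,0.004,0],[0,0,0],1],
    [[0,0.008,0],[0,0,0],1],
    [[0,0.008,0],[0,0,0],1],
  ],
)

```text
t: 32.47
position: [0.5898, -0.2459, 0.0343]
eef_rot: [[-0.044, 0.002, 0.999], [-0.999, -0.001, -0.044], [0.001, -1.0, 0.002]]
ft_force: [-2.6, 1.2, 11.5]
opening: -0.0005
```

The stop is hard at a top height of 0.034, so the underside is at 0.020 and the pen is home. I'll withdraw and do a final look.

>>> step_arm(
  increments=[
    [[0,-0.05,0],[0,0,0],1],
    [[0,-0.2,0],[0,0,0],1],
    [[0,-0.4,0],[0,0,0],1],
    [[0,-0.6,0],[0,0,0],1],
    [[0,-0.8,0],[0,0,0],0.5],
    [[-0.15,-0.95,-0.1],[0,0,0],0],
    [[-0.3,-0.95,-0.2],[0,0,0],0],
    [[-0.5,-0.95,-0.25],[0,0,0],0],
    [[-0.7,-0.95,-0.25],[0,0,0],0],
    [[-0.7,-0.95,-0.25],[0,0,0],0],
    [[-0.7,-0.95,-0.25],[0,0,0],0],
    [[-0.7,-0.95,-0.25],[0,0,0],0],
  ],
)

```text
t: 33.47
position: [0.5456, -0.1038, 0.2225]
eef_rot: [[-0.043, 0.001, 0.999], [-0.999, -0.001, -0.043], [0.001, -1.0, 0.001]]
ft_force: [-1.0, -0.5, 0.3]
opening: 0.0854
```

Run:
```python
from seg import *
s=monitor.sense(); print(np.round(s["position"],4),s["t"],np.round(s["joint_velocities"],3))
c=snap("wrist","w22"); snap("side","s22"); d=snap("scene","c22")
a=cv2.resize(c[0][110:360,200:430],None,fx=1.7,fy=1.7,interpolation=cv2.INTER_CUBIC)
b=cv2.resize(load("s22")[0][80:300,190:390],None,fx=1.93,fy=1.93,interpolation=cv2.INTER_CUBIC)[:a.shape[0]]
cv2.imwrite("pics/fin.png",np.hstack([a[:b.shape[0]],b]))
f=lambda u,v,z: onz(c,(u,v),z)[0].round(4)
```

```text
[ 0.5456 -0.1038  0.2225] 33.4667 [-0.029  0.017 -0.007  0.    -0.002  0.001]
```

View pics/fin.png

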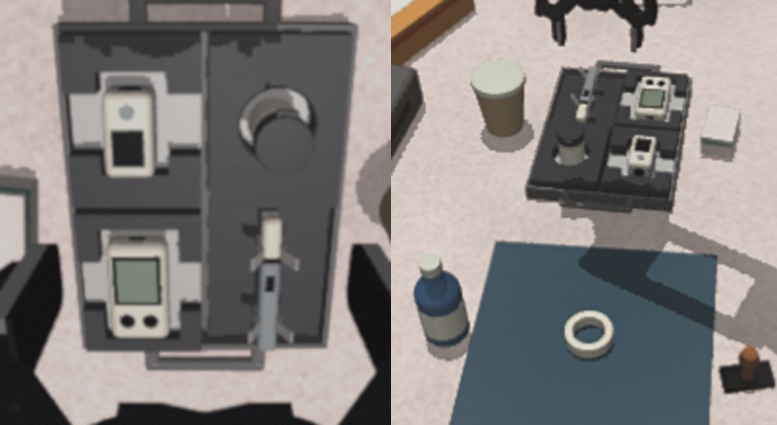

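View pics/c22.png

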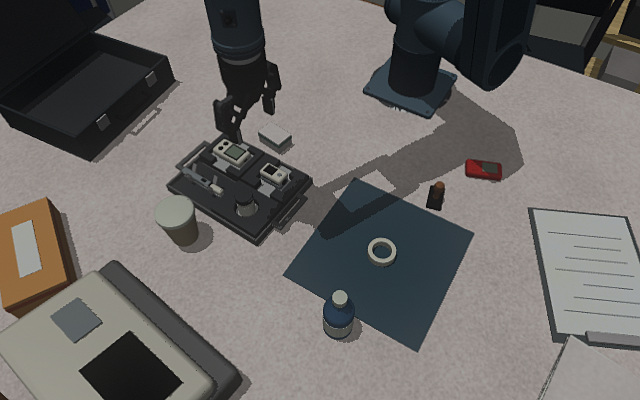

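Run:
```python
from seg import *
c=load("w22"); print(c[1][:3,3].round(3))
cv2.imwrite("pics/w22d.png",cv2.resize(c[0][225:325,335:385],None,fx=6,fy=6,interpolation=cv2.INTER_CUBIC))
```

```text
[ 0.548 -0.022  0.365]
```

View pics/w22d.png

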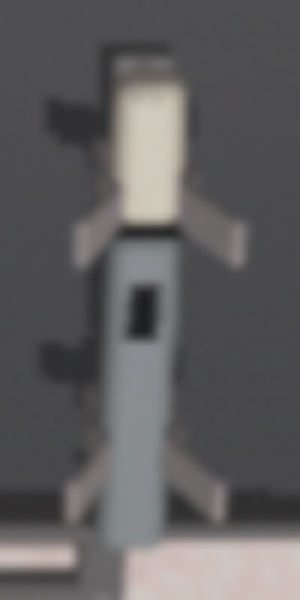

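Run:
```python
from seg import *
c=load("c22"); print(onz(c,[(93,158),(172,78),(177,210)],0.03).round(3))
plan([.589,-.315,.19],down(np.radians(-2.5)))
```

```text
[[ 0.675 -0.516  0.03 ]
 [ 0.358 -0.561  0.03 ]
 [ 0.683 -0.242  0.03 ]]
shift [1.039, 0.16, 0.265] dist 0.2168580300153487
turn [0.0, -0.001, 0.0] deg 0.10603449043813772
```

>>> step_arm(
  increments=[
    [[0.2,0,0.05],[0,0,0],0],
    [[0.4,0,0.1],[0,0,0],0],
    [[0.6,0,0.16],[0,0,0],0],
    [[0.8,0.08,0.22],[0,0,0],0],
    [[1,0.16,0.26],[0,0,0],0],
    [[1,0.16,0.26],[0,0,0],0],
    [[1,0.16,0.26],[0,0,0],0],
    [[1,0.16,0.26],[0,0,0],0],
  ],
)

```text
t: 34.28
position: [0.5877, -0.3066, 0.1891]
eef_rot: [[-0.046, -0.001, 0.999], [-0.999, 0.002, -0.046], [-0.002, -1.0, -0.002]]
ft_force: [-0.2, 0.1, 0.4]
opening: 0.0857
```

Run:
```python
from seg import *
c=snap("wrist","w23"); print(c[1][:3,3].round(3)); p=proj(c,[[.589,-.248,.03]])[0]; print(p)
u,v=p.round().astype(int); u0,v0=u-55,max(v-75,0); print(u0,v0)
cv2.imwrite("pics/w23d.png",cv2.resize(c[0][v0:v0+150,u0:u0+110],None,fx=4,fy=4,interpolation=cv2.INTER_CUBIC))
```

```text
[ 0.59  -0.225  0.332]
[320.05120544 123.28143302]
265 48
```

View pics/w23d.png

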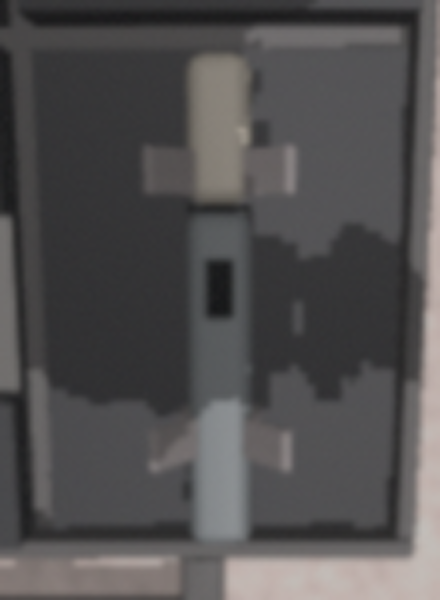

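Run:
```python
from seg import *
c=load("w23"); P=lambda x,y,z: onz(c,(265+x/4,48+y/4),z)[0].round(4)
a,b=P(219,53,.034),P(221,541,.034); print("pen",a,b,(a+b)/2,np.linalg.norm(a-b))
k=[P(x,y,.052) for x,y in ((145,146),(145,194),(294,146),(294,193),(152,434),(152,472),(290,432),(290,471))]; k=np.array(k); print(k[:,:2].tolist(),k.mean(0))
print("well-plate frame edges: plate top",P(219,48,.032),"bottom inner",P(221,540,.012))
```

```text
pen [ 0.5914 -0.1912  0.034 ] [ 0.5864 -0.3089  0.034 ] [ 0.5889  -0.25005  0.034  ] 0.1178061543383876
[[0.5739, -0.2117], [0.5733, -0.2219], [0.6071, -0.2133], [0.6068, -0.2233], [0.5714, -0.2766], [0.5708, -0.2858], [0.6043, -0.2776], [0.6041, -0.2871]] [ 0.5889625 -0.2496625  0.052    ]
well-plate frame edges: plate top [ 0.5914 -0.1899  0.032 ] bottom inner [ 0.5861 -0.3148  0.012 ]
```

The view from straight above puts the pen centre at y -0.2500 and the clip centre at -0.2497, so it is centred. Handing in.

Run:
```python
from cell import order, monitor
print(order.close_job()); print(monitor.sense()["t"])
```

```text
the job is handed in; nothing more can be done
None
the job is handed in; nothing more can be done
```

All four instruments are in their inserts, packed in the order asked: meter, oximeter, canister, then pen. I handed the job in at about 34 s, with the arm clear of everything.

- **Meter, oximeter and canister:** each was lowered slowly until the force sensor showed the floor (about 10, 5 and 3 N). The final pictures show the meter lying screen up, the oximeter window up, and the canister standing cap up in the well.
- **Pen:** it met a hard stop at 13 N. A touch from above put its top at 0.034 m, which is the fully home height, and both clips' leaves lap over it. From straight above, its centre was within about 0.4 mm of the clips' centre. I did not catch the 5–12 N snap itself in the readings, so "home" rests on the height, the hard stop and the pictures.
- **Disagreements:** earlier oblique views put the pen 1–2 mm off centre; I trusted the overhead view. One width check on the held pen hinted at a slight tilt, but its end positions did not support that.
- **Rest of the scene:** the bottle and cup are still standing. The red look-alike and the ring were never touched.

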